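Index the sealing stand and settle a bowl blank level in its dished rest

ROBOT

A 7-joint arm with a two-finger parallel gripper is mounted at the origin on a cart in front of the work surface, level with it; the furniture and walls round the work are solid. World frame = base frame: x ahead of the robot, y to its left, z up, the work surface at z = 0. Lengths are in m, angles in rad, forces in N, time in s.
With the tool pointing down it reaches from about 0.425 to 0.875 m from the base axis. Payload 4.7 kg.
Tool frame: the origin (TCP) lies midway between the tips of the shut fingers; the grasp point (between the pads) lies robot.tcp_to_grasp behind it (robot.tcp_to_grasp is the distance from the TCP to the grasp point, in m); z points along the fingers, y is the direction in which the jaws open and shut (so a half turn about z gives the same grasp; the last joint's range is limited). The gripper opens to 85 mm and grips with 20 to 120 N. Pads are 22 mm wide; open, the fingers measure 114 mm over their backs; the gripper's body (76 mm by 85 mm) begins 54 mm behind the grasp point. The pads swing forward as they close: fully open they stand 13 mm farther back than shut.
Start: joints at [-1.174, 0.321, -0.07, 1.45, 0.023, 1.371, -0.057], TCP at [0.243, 0.603, 0.205] pointing down, gripper open.
Joint ranges: [-2.86, 2.86], [-0.3, 2.09], [-1.38, 1.24], [0.06, 2.45], [-1.56, 4.7], [0.09, 2.05], [-2.69, 2.69]. Speed limits (rad/s): [2.57, 2.57, 3.14, 3.14, 3.14, 3.14, 3.14].

INTERFACE

Orientations are given as a unit quaternion [w, x, y, z].
In Python, from bench import robot gives the robot as it stands.
- The arm moves only by the tool jog_arm, never from a script. Its argument "deltas" is a list of rows, each an object of numbers: "rx", "ry", "rz": the turn, a rotation vector about the tool's x, y, z scaled (see below); "dx", "dy", "dz": the shift along the tool's x, y, z scaled (see below); "gripper": the opening, from 0 (shut) to 1 (fully open). In form: [{"rx": .., "ry": .., "rz": .., "dx": .., "dy": .., "dz": .., "gripper": ..}, ...]. A call has 1 to 12 rows; each row is the pose to reach, as a shift and turn from the pose commanded when the call began, along the tool's axes at that moment; what a row does not reach only later rows make up. The controller multiplies each number of a shift by 0.25 m and each number of a turn by 90 degrees. A row lasts 1/12 s, in which the tool goes at most 41.7 mm and 7.16 degrees, less where a joint would pass 70% of its speed; a pose out of reach is approached as far as the arm can. A call with a number of a shift or a turn outside -1 to 1 is refused whole. A call with a gripper value outside its range is refused whole. The fingers move at their own pace and stop on an object; "grip_force" is the grip in N (left out, the last holds). Time passes only in rows, so rows that repeat a pose let the fingers close. It gives the time, the measured TCP pose, the force and the opening at its end, in the units of the state.
- robot.get_obs(): the state, without advancing time (a new reading comes with each control period).
- robot.snapshot(name): name is "scene" or "top" or "wrist"; returns (picture, depth): 384x512x3 uint8, red, green, blue; 384x512 float32, m along the optical axis (not along the pixel's ray), 0 where there is no reading.
- robot.camera_model(name): a dict with "fx", "fy", "cx", "cy" (pixels), "distortion" ([k1, k2, p1, p2, k3] as OpenCV has them; the pictures are not rectified), "R" (3x3) and "t" (3): a world point X has camera coordinates R X + t. Camera axes: x right, y down, z forward; pixel columns grow to the right and rows downward; lengths in m; the calibration is good to about 2 mm. A picture is of the moment at which its call begins: read the wrist's pose just before it. camera_model takes no time and is no camera call; for the wrist camera it gives the pose at the moment of the call.
- robot.job_done(): hands the job in, once; it reports no verdict.
The state is a dict: "time_s": time; "q": joint angles; "qvel": joint speeds; "tau": joint torques, N m; "ee_pos": TCP position; "ee_rot": TCP orientation; "wrist_force": force on the tool from outside, world axes, zero at the start; "ft_torque": the same for the moment, N m; "opening": finger opening in m.
Only numpy, scipy, OpenCV 4.12 (cv2) and the standard library are available. Lean on these libraries where they do the work, as an engineer would, in place of code of your own. Each camera call takes 0.05 s, during which the arm holds its last target.

TASK

Turn the stand until its widest dished rest faces the feed rails, then push the big round-bottomed bowl blank along the rails, without lifting it, so that it drops into that rest. Settle it there gently, fully home and centred, with its flat face level so that the end-grain sealer will not run off. Leave the other things on the table where they are.

Things in the scene. Friction and masses are not known exactly. Their poses are not given: they have to be found in the camera images.
- blank: big roughed-out bowl blank: solid wood, 0.4 kg, underside part of a ball of 72 mm radius, flat round face 139 mm across (too wide to grasp), 54 mm above its lowest point. Starts face up on the rails, face 117 mm above the table. Origin: lowest point of the underside; z axis out of the face. Pushed along the rails it pitches forward and lands tilted, often by 0.2 to 0.7 rad, low side leading
- blank_ball (a point): centre of the ball surface of the blank's underside, on its axis, 18 mm beyond the flat face; it stays put while the blank only tilts in a rest. 135 mm above the table on the rails, 113 mm when home in the widest rest (the face, when level, is then 95 mm above the table)
- carousel (a joint): angle of the stand's round wooden plate about its upright axis (rad): 0 when the widest rest faces the rails, growing anticlockwise seen from above. It turns both ways without stops, with a light rub (about 0.12 N m), and stays where it is left
- hub (a point): point on the plate's axis, 36 mm above the table. The plate is 336 mm across, its top 34 mm above the table; three cork-lined dished rests stand on it 105 mm from the axis, a third of a turn apart, in three sizes (rims 112, 90 and 68 mm across)
- rest_wide (a point): centre of the rim of the widest rest (112 mm across, 60 mm above the table; cork seat sloping 33 degrees). The blank is home when blank_ball is 53 mm straight above this point. The cork grips: the blank keeps its tilt; pressing gently near the edge of its high side (50 to 62 mm from the middle) turns it level, pressing within 40 mm of the middle only wedges it
- load_point (a point): fixed point on the line of the rails, 105 mm from the plate's axis and 60 mm above the table: where rest_wide is when the widest rest faces the rails
- rail_end (a point): outer end of the feed rails, midway between them, at the height of their tops (77 mm above the table), 350 mm from the plate's axis. The rails are two level steel tubes, 16 mm thick, 90 mm apart, running from here straight towards the axis and ending 162 mm from it. A wooden end stop here rises to 87 mm
- peg0 (a point): one of the three turned wooden turning pegs of the plate, near its edge (16 mm thick, 145 mm from the axis, standing 44 mm above the plate); this point is at its top, 78 mm above the table. Seen from above it is a sixth of a turn anticlockwise from the widest rest
- peg1 (a point): another of the three turned wooden turning pegs of the plate, near its edge (16 mm thick, 145 mm from the axis, standing 44 mm above the plate); this point is at its top, 78 mm above the table. Seen from above it is half a turn from the widest rest
- peg2 (a point): the last of the three turned wooden turning pegs of the plate, near its edge (16 mm thick, 145 mm from the axis, standing 44 mm above the plate); this point is at its top, 78 mm above the table. Seen from above it is a sixth of a turn clockwise from the widest rest
- blank_mid: a smaller bowl blank lying face down, 103 mm across and 46 mm high; leave it alone. Origin at the top of its round side
- blank_small: the smallest bowl blank, face down, 80 mm across and 36 mm high; leave it alone. Origin at the top of its round side
- swab: string-wound swab with a wooden handle, 190 mm long, head 68 mm thick; leave it alone. Origin under its middle, handle towards its -y
- try_square: carpenter's try square lying flat, 110x212x18 mm; leave it alone. Origin under its middle
- whetstone: two-sided sharpening stone, 52x160x26 mm, long along its y; leave it alone. Origin under its middle
- wedge_loose: sawn wooden wedge, 40x110x33 mm, long along its y; leave it alone. Origin under its middle

How it is judged:
On the way, in this order (a step that is already met when the one before it is completed fails the run):
1. the widest rest faces the feed rails (horizontal distance between rest_wide and load_point below 0.015 m), for 0.2 s.
2. the blank has dropped into the widest rest (horizontal distance between blank_ball and rest_wide below 0.015 m and z of blank_ball in the frame of rest_wide below 0.06 m), for 0.1 s.
At the end, for the whole second after the job is handed in: the big blank rests in the widest rest, at rest, centred (within 6 mm), fully home (at most 3 mm high), its flat face level (within 0.05 rad) (horizontal distance between blank_ball and rest_wide below 0.006 m and z of blank_ball in the frame of rest_wide below 0.056 m and angle between blank's own z axis and vertical below 0.05 rad and linear speed of blank below 0.01 m/s and angular speed of blank below 0.05 rad/s); the robot touches nothing.
It fails at once if the blank is lifted off the rails or the stand (height (world z) of blank_ball above 0.165 m).
It fails at once if the blank falls off the stand (height (world z) of blank_ball below 0.09 m).
It fails at once if the blank is pushed or pressed hard instead of gently (contact force between the fingers and blank above 35 N).
It fails at once if another thing on the table is disturbed (distance of any of blank_mid, blank_small, swab, try_square, whetstone, wedge_loose from where it was at the start of the episode above 0.03 m).
It also fails if it takes over 67 s, if anything falls off the work surface, if the arm or the gripper's body presses on something with over 40 N, if the wrist force passes 120 N, or if a joint passes its speed limit or range.

## Working session

There is one attempt and no reset: what is moved stays moved. The work goes in short steps, Python scripts to look and compute and a tool call to move; the robot and the scene stay as the last step left them, time stands still between calls to the robot, and variables do not carry over. Pictures are saved under pics/ and viewed, and the job is handed in when it is done.

Besides the shell and the picture viewer there is one more tool, called after "Call:" as name(argument=value, ...), one argument or row to a line, values as JSON. jog_arm: Moves the arm, as the interface text tells. Its arguments: {"type":"object","properties":{"deltas":{"type":"array","items":{"type":"object","properties":{"rx":{"type":"number","minimum":-1,"maximum":1},"ry":{"type":"number","minimum":-1,"maximum":1},"rz":{"type":"number","minimum":-1,"maximum":1},"dx":{"type":"number","minimum":-1,"maximum":1},"dy":{"type":"number","minimum":-1,"maximum":1},"dz":{"type":"number","minimum":-1,"maximum":1},"gripper":{"type":"number"}}}},"grip_force":{"type":"number"}},"required":["deltas"]}

```bash
ls; mkdir -p pics; python3 - <<'E'
from bench import robot
import cv2,numpy as np
o=robot.get_obs();print(o)
print(robot.tcp_to_grasp)
for n in("scene","top","wrist"):
    m=robot.camera_model(n);print(n,m)
    p,d=robot.snapshot(n)
    cv2.imwrite(f"pics/{n}0.png",p[:,:,::-1]);np.save(f"pics/{n}0.npy",d)
print(robot.get_obs()["time_s"])
E
```

```text
pics
{'time_s': 0.0, 'q': array([-1.17388426,  0.32181876, -0.07007535,  1.45167752,  0.02260517,
        1.37080566, -0.0569244 ]), 'qvel': array([-7.49377835e-06, -8.52009940e-04,  1.27031208e-03,  1.85413229e-03,
       -1.11908201e-03, -6.03638835e-04,  5.71799071e-04]), 'tau': array([ 3.33834150e-04, -4.93593514e+01, -3.81870959e-01, -3.14338839e+01,
        1.30400306e-02,  1.13855486e-02,  1.01718152e-05]), 'ee_pos': array([0.24262892, 0.60237905, 0.20362497]), 'ee_rot': array([-1.29929307e-04,  1.90240156e-01,  9.81737113e-01, -9.52416692e-04]), 'wrist_force': array([-0.96539572,  0.13270511,  0.19910193]), 'ft_torque': array([-0.03571772,  0.05757336, -0.02068559]), 'opening': 0.0853037155887309}
0.0187
scene {'fx': 485.82927263743403, 'fy': 485.82927263743403, 'cx': 266.0017444489947, 'cy': 194.00667826698896, 'distortion': array([-0.09034781,  0.        ,  0.        ,  0.        ,  0.        ]), 'R': array([[ 0.76307797, -0.64618527, -0.01251471],
       [-0.32260539, -0.36404207, -0.87372715],
       [ 0.56003373,  0.67075925, -0.48625533]]), 't': array([-0.47316856,  0.2
[... 167 characters left out ...]
 0.        ,  0.        ,  0.        ,  0.        ]), 'R': array([[-0.02861143, -0.99958996, -0.00113956],
       [-0.99017832,  0.02849808, -0.13687493],
       [ 0.13685128, -0.00278782, -0.99058768]]), 't': array([-0.01601473,  0.59120004,  1.19660026])}
wrist {'fx': 277.56333146335743, 'fy': 277.56333146335743, 'cx': 255.8002312492429, 'cy': 193.12111038700567, 'distortion': array([-0.05901713,  0.        ,  0.        ,  0.        ,  0.        ]), 'R': array([[ 3.73399870e-01,  9.27670305e-01, -5.84976478e-04],
       [ 8.91894286e-01, -3.58825961e-01,  2.75260806e-01],
       [ 2.55141371e-01, -1.03304086e-01, -9.61369412e-01]]), 't': array([-0.64928677, -0.03603559,  0.37960032])}
0.15
```

View pics/top0.png

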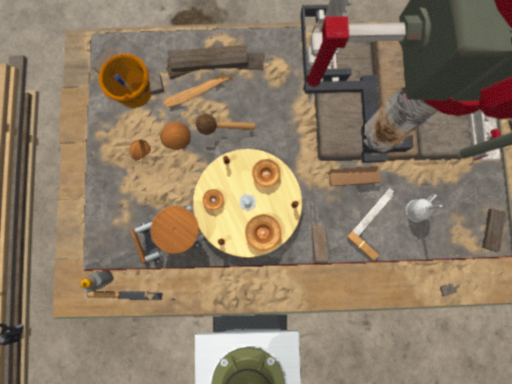

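View pics/scene0.png

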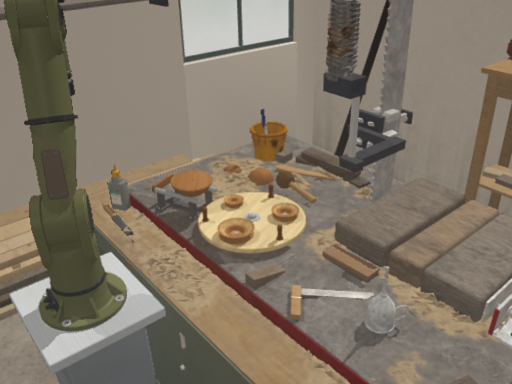

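View pics/wrist0.png

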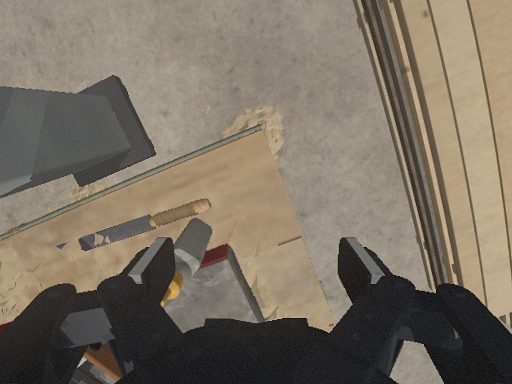

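The top view shows the plate at about (247,203), with the wide rest at (264,233). The mid rest is at (266,173) and the small one at (213,200). The pegs are at (226,160), (296,205) and (221,242). The rails with the blank are on the left, with the blank at about (175,230). Next I'll measure these properly using the depth image.

```bash
cat > h.py <<'E'
import numpy as np,cv2
from scipy.optimize import least_squares
def cloud(m,d):
    H,W=d.shape
    u,v=np.meshgrid(np.arange(W),np.arange(H))
    K=np.array([[m['fx'],0,m['cx']],[0,m['fy'],m['cy']],[0,0,1]])
    n=cv2.undistortPoints(np.stack([u,v],-1).reshape(-1,1,2).astype(np.float64),K,m['distortion']).reshape(H,W,2)
    P=np.dstack([n*d[...,None],d])
    X=(P-m['t'])@m['R']
    X[d<=0]=np.nan
    return X
def fitcirc(p):
    f=lambda c:np.hypot(p[:,0]-c[0],p[:,1]-c[1])-c[2]
    r=least_squares(f,[*p.mean(0)[:2],0.1],loss='soft_l1',f_scale=0.002)
    return r.x,np.std(r.fun)
def uv(m,X):
    r=cv2.Rodrigues(m['R'])[0]
    K=np.array([[m['fx'],0,m['cx']],[0,m['fy'],m['cy']],[0,0,1]])
    return cv2.projectPoints(np.atleast_2d(X).astype(float),r,m['t'],K,m['distortion'])[0].reshape(-1,2)
E
python3 - <<'E'
from bench import robot
from h import *
for n in("top","scene"):
    m=robot.camera_model(n);d=np.load(f"pics/{n}0.npy");X=cloud(m,d)
    x,y,z=np.moveaxis(X,-1,0)
    near=np.hypot(x-.56,y-0)<.25
    # plate top
    k=near&(abs(z-.034)<.006)
    print(n,'plate n',k.sum(),np.nanmedian(z[k]))
    mask=k.astype(np.uint8)*255
    c=max(cv2.findContours(mask,cv2.RETR_EXTERNAL,cv2.CHAIN_APPROX_NONE)[0],key=cv2.contourArea).reshape(-1,2)
    h=cv2.convexHull(c).reshape(-1,2)
    c,s=fitcirc(X[h[:,1],h[:,0]]);print('plate',c,s)
    hm=np.zeros(d.shape+(3,),np.uint8)
    hm[...,0]=np.clip(np.nan_to_num(z)*255/.2,0,255);hm=cv2.applyColorMap(hm[...,0],cv2.COLORMAP_TURBO)
    big=cv2.resize(hm[100:290,60:390] if n=="top" else hm[120:310,80:410],None,fx=2.4,fy=2.4,interpolation=cv2.INTER_NEAREST)
    cv2.imwrite(f"pics/h_{n}.png",big)
    k=(abs(z-.117)<.008)&(np.hypot(x-.5,y-.2)<.15)
    print('blank face',k.sum(),np.nanmedian(z[k]),x[k].mean(),y[k].mean(),x[k].min(),x[k].max(),y[k].min(),y[k].max())
    c=max(cv2.findContours(k.astype(np.uint8),cv2.RETR_EXTERNAL,cv2.CHAIN_APPROX_NONE)[0],key=cv2.contourArea).reshape(-1,2)
    print('face',fitcirc(X[c[:,1],c[:,0]]))
    # tall things
    for zz in (.15,.25,.4):
        k=(z>zz)&(x>.3)&(y<.7)&(y>-.5)&(x<1); 
        if k.sum(): print(zz,k.sum(),np.nanpercentile(X[k],[0,5,50,100],axis=0).round(2).tolist())
E
```

```text
top plate n 7186 0.0337373259965124
plate [ 0.54815813 -0.01451078  0.16758705] 0.00037141261944217854
blank face 1743 0.11429066206608378 0.46650513903142327 0.19760167387942745 0.3988427431865636 0.5338554628517316 0.12744799869775097 0.2639870691985096
face (array([0.46654879, 0.19636531, 0.06725448]), np.float64(0.002217693333105179))
0.15 21330 [[0.52, -0.36, 0.15], [0.54, -0.31, 0.32], [0.6, -0.22, 0.9], [1.0, 0.35, 0.99]]
0.25 21272 [[0.52, -0.36, 0.26], [0.54, -0.31, 0.32], [0.6, -0.22, 0.9], [1.0, -0.1, 0.99]]
0.4 18406 [[0.52, -0.34, 0.4], [0.54, -0.29, 0.56], [0.59, -0.22, 0.91], [0.97, -0.1, 0.99]]
scene plate n 3481 0.03472190841195805
plate [ 0.54920299 -0.01535449  0.16691164] 0.0016965749103643088
blank face 679 0.11336632956938061 0.46625248831725324 0.19338488808412263 0.39912282417498346 0.535666923328135 0.1195064538927266 0.2662805344549697
face (array([0.46728039, 0.19294333, 0.06668508]), np.float64(0.003790845299467999))
0.15 9068 [[0.58, -0.36, 0.15], [0.59, -0.35, 0.28], [0.78, -0.27, 0.49], [1.0, 0.34, 0.7]]
0.25 8689 [[0.58, -0.36, 0.25], [0.59, -0.35, 0.3], [0.74, -0.27, 0.5], [1.0, -0.17, 0.7]]
0.4 5630 [[0.58, -0.34, 0.4], [0.59, -0.34, 0.43], [0.62, -0.28, 0.56], [0.98, -0.22, 0.7]]
```

```bash
python3 - <<'E'
import cv2
p=cv2.imread("pics/top0.png")[120:290,110:330];cv2.imwrite("pics/topz.png",cv2.resize(p,None,fx=3.4,fy=3.4,interpolation=cv2.INTER_CUBIC))
E
```

```text
(no output)
```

View pics/topz.png

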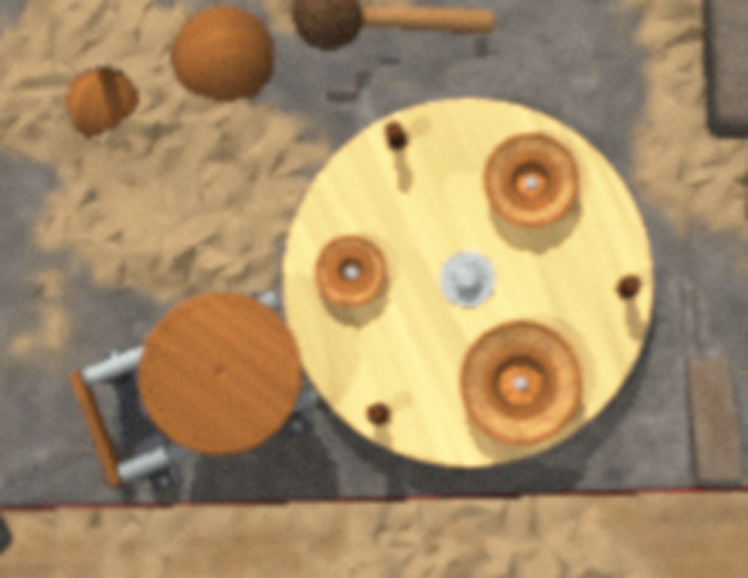

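View pics/h_top.png

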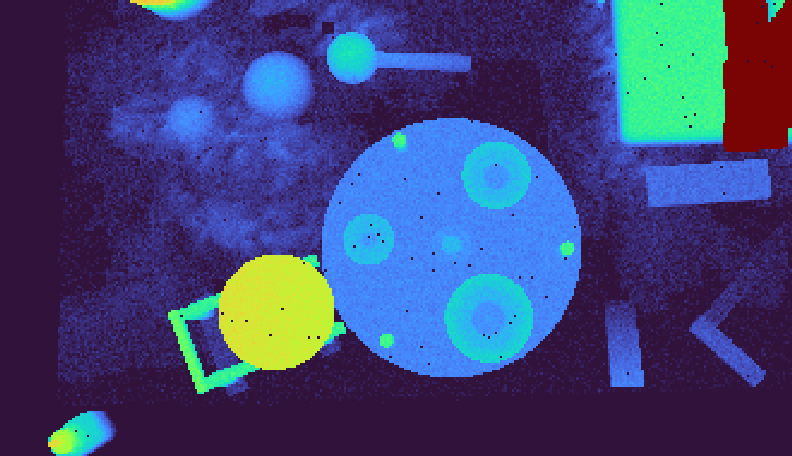

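```bash
python3 - <<'E'
from bench import robot
from h import *
hub=np.array([.5482,-.0147])
m=robot.camera_model("top");d=np.load("pics/top0.npy");X=cloud(m,d)
x,y,z=np.moveaxis(X,-1,0)
r=np.hypot(x-hub[0],y-hub[1]);a=np.degrees(np.arctan2(y-hub[1],x-hub[0]))
for nm,k in (('rests',(abs(z-.055)<.012)&(r<.163)&(r>.035)),('pegs',(abs(z-.076)<.012)&(r<.16)),('rail',(abs(z-.076)<.007)&(r>.155)&(r<.38)&(y>.08)),('stop',(z>.082)&(z<.1)&(r>.33)&(r<.38)&(y>.2))):
    n,l,st,ce=cv2.connectedComponentsWithStats(k.astype(np.uint8))
    for i in range(1,n):
        if st[i,4]<6: continue
        q=X[l==i]
        hull=cv2.convexHull(np.argwhere(l==i)[:,::-1].astype(np.int32)).reshape(-1,2)
        f=fitcirc(X[hull[:,1],hull[:,0]])
        c=q.mean(0);e=c[:2]-hub
        g=f[0][:2]-hub
        w,V=np.linalg.eigh(np.cov(q[:,:2].T));dr=V[:,1]
        print(nm,st[i,4],c.round(4),'pol',np.hypot(*e).round(4),np.degrees(np.arctan2(e[1],e[0])).round(1),'| circ',f[0].round(4),np.hypot(*g).round(4),np.degrees(np.arctan2(g[1],g[0])).round(1),'dir',np.degrees(np.arctan2(dr[1],dr[0])).round(1))
for n in("top","scene"):
    m=robot.camera_model(n);d=np.load(f"pics/{n}0.npy");X=cloud(m,d);x,y,z=np.moveaxis(X,-1,0)
    for lo,hi in((.09,.13),(.13,.2),(.2,.3),(.3,.4),(.4,.5),(.5,.6),(.6,.7)):
        k=(z>lo)&(z<hi)&(np.hypot(x-.6,y+.15)<.25)&(x>.45)
        if k.sum():
            dd=np.hypot(x-.6,y+.15);dd[~k]=9;j=np.unravel_index(dd.argmin(),dd.shape);print(n,lo,k.sum(),dd.min().round(3),X[j].round(3), 'miny..',y[k].max().round(3),x[k].min().round(3))
E
```

```text
rests 548 [ 0.6352 -0.0744  0.0521] pol 0.1055 -34.5 | circ [ 0.6347 -0.0742  0.0434] 0.105 -34.5 dir 104.3
rests 8 [0.6731 0.0454 0.0526] pol 0.1386 25.7 | circ [-72.576   -3.719   73.3462] 73.218 -177.1 dir 97.5
rests 329 [0.5573 0.0904 0.0501] pol 0.1055 85.1 | circ [0.5571 0.0901 0.0324] 0.1052 85.2 dir 177.6
rests 906 [ 0.4534 -0.0596  0.0543] pol 0.1049 -154.7 | circ [ 0.4535 -0.0593  0.0546] 0.1047 -154.8 dir 154.7
pegs 28 [0.6791 0.0473 0.0774] pol 0.1448 25.3 | circ [0.6798 0.0473 0.0085] 0.1455 25.2 dir -169.7
pegs 27 [ 0.5362 -0.1584  0.0779] pol 0.1442 -94.8 | circ [29.5558 30.5636 42.2589] 42.1482 46.5 dir 117.1
pegs 29 [0.429  0.0676 0.0779] pol 0.1449 145.4 | circ [0.4289 0.0678 0.008 ] 0.1451 145.3 dir 123.2
rail 18 [0.5305 0.158  0.0739] pol 0.1736 95.9 | circ [0.5301 0.1583 0.0071] 0.1739 96.0 dir 54.2
rail 259 [0.4274 0.2845 0.0757] pol 0.3226 112.0 | circ [0.4301 0.2795 0.0614] 0.317 111.9 dir -156.4
rail 30 [0.4429 0.1283 0.0749] pol 0.1776 126.4 | circ [62.6036 64.5649 89.5312] 89.5623 46.1 dir 132.9
stop 127 [0.4224 0.311  0.0858] pol 0.3492 111.1 | circ [0.4602 0.2168 0.1128] 0.2476 110.8 dir -158.7
top 0.2 60 0.151 [ 0.618 -0.3    0.299] miny.. -0.167 0.61
top 0.3 1595 0.151 [ 0.612 -0.3    0.307] miny.. -0.165 0.61
top 0.4 125 0.1 [ 0.594 -0.25   0.496] miny.. -0.25 0.592
top 0.5 968 0.094 [ 0.609 -0.243  0.525] miny.. -0.243 0.585
top 0.6 1217 0.095 [ 0.613 -0.244  0.654] miny.. -0.242 0.589
scene 0.2 204 0.152 [ 0.613 -0.302  0.298] miny.. -0.167 0.607
scene 0.3 1723 0.151 [ 0.612 -0.301  0.318] miny.. -0.166 0.607
scene 0.4 507 0.101 [ 0.599 -0.251  0.498] miny.. -0.251 0.59
scene 0.5 1533 0.099 [ 0.603 -0.249  0.577] miny.. -0.249 0.583
scene 0.6 1359 0.098 [ 0.605 -0.248  0.609] miny.. -0.248 0.589
```

Call:
jog_arm(
  deltas=[
    {"dx": -0.16,"dy": -0.09,"gripper": 1},
    {"dx": -0.32,"dy": -0.18},
    {"dx": -0.48,"dy": -0.275},
    {"dx": -0.64,"dy": -0.37},
    {"dx": -0.8,"dy": -0.46},
    {"dx": -0.96,"dy": -0.55},
    {"dx": -1.0,"dy": -0.574},
    {"dx": -1.0,"dy": -0.574},
  ],
)

```text
validation failed for argument at $.de...
```

Call:
jog_arm(
  deltas=[
    {"dx": -0.14,"dy": -0.08},
    {"dx": -0.28,"dy": -0.16},
    {"dx": -0.42,"dy": -0.24},
    {"dx": -0.56,"dy": -0.32},
    {"dx": -0.7,"dy": -0.4},
    {"dx": -0.84,"dy": -0.48},
    {"dx": -1.0,"dy": -0.574},
    {"dx": -1.0,"dy": -0.574},
  ],
)

```text
validation failed for argument at $.de...
```

Call:
jog_arm(
  deltas=[
    {"dx": -0.06,"dy": -0.03,"rz": -0.07},
    {"dx": -0.12,"dy": -0.07,"rz": -0.14},
    {"dx": -0.2,"dy": -0.11,"rz": -0.21},
    {"dx": -0.3,"dy": -0.17,"rz": -0.28},
    {"dx": -0.38,"dy": -0.22,"rz": -0.35},
    {"dx": -0.45,"dy": -0.258,"rz": -0.42},
    {"dx": -0.45,"dy": -0.258,"rz": -0.49},
    {"dx": -0.45,"dy": -0.258,"rz": -0.525},
    {"dx": -0.45,"dy": -0.258,"rz": -0.525},
  ],
)

```text
validation failed for argument at $.de...
```

Call:
jog_arm(
  deltas=[
    {"rx": 0,"ry": 0,"rz": 0,"dx": -0.16,"dy": -0.09,"dz": 0,"gripper": 1},
    {"rx": 0,"ry": 0,"rz": 0,"dx": -0.32,"dy": -0.18,"dz": 0,"gripper": 1},
    {"rx": 0,"ry": 0,"rz": 0,"dx": -0.48,"dy": -0.275,"dz": 0,"gripper": 1},
    {"rx": 0,"ry": 0,"rz": 0,"dx": -0.64,"dy": -0.37,"dz": 0,"gripper": 1},
    {"rx": 0,"ry": 0,"rz": 0,"dx": -0.8,"dy": -0.46,"dz": 0,"gripper": 1},
    {"rx": 0,"ry": 0,"rz": 0,"dx": -1.0,"dy": -0.574,"dz": 0,"gripper": 1},
    {"rx": 0,"ry": 0,"rz": 0,"dx": -1.0,"dy": -0.574,"dz": 0,"gripper": 1},
    {"rx": 0,"ry": 0,"rz": 0,"dx": -1.0,"dy": -0.574,"dz": 0,"gripper": 1},
  ],
)

```text
time_s: 0.82
ee_pos: [0.4281, 0.3673, 0.2048]
ee_rot: [0.002, 0.197, 0.98, -0.002]
wrist_force: [1.8, -1.0, 0.6]
opening: 0.0854
```

Call:
jog_arm(
  deltas=[
    {"rx": 0,"ry": 0,"rz": 0,"dx": -0.14,"dy": -0.08,"dz": 0,"gripper": 1},
    {"rx": 0,"ry": 0,"rz": 0,"dx": -0.28,"dy": -0.16,"dz": 0,"gripper": 1},
    {"rx": 0,"ry": 0,"rz": 0,"dx": -0.42,"dy": -0.24,"dz": 0,"gripper": 1},
    {"rx": 0,"ry": 0,"rz": 0,"dx": -0.56,"dy": -0.32,"dz": 0,"gripper": 1},
    {"rx": 0,"ry": 0,"rz": 0,"dx": -0.7,"dy": -0.4,"dz": 0,"gripper": 1},
    {"rx": 0,"ry": 0,"rz": 0,"dx": -0.85,"dy": -0.49,"dz": 0,"gripper": 1},
    {"rx": 0,"ry": 0,"rz": 0,"dx": -1.0,"dy": -0.574,"dz": 0,"gripper": 1},
    {"rx": 0,"ry": 0,"rz": 0,"dx": -1.0,"dy": -0.574,"dz": 0,"gripper": 1},
  ],
)

```text
time_s: 1.48
ee_pos: [0.6036, 0.1397, 0.2045]
ee_rot: [0.002, 0.196, 0.981, -0.003]
wrist_force: [0.3, -1.6, -0.4]
opening: 0.0854
```

Call:
jog_arm(
  deltas=[
    {"rx": 0,"ry": 0,"rz": -0.07,"dx": -0.06,"dy": -0.03,"dz": 0,"gripper": 1},
    {"rx": 0,"ry": 0,"rz": -0.14,"dx": -0.12,"dy": -0.07,"dz": 0,"gripper": 1},
    {"rx": 0,"ry": 0,"rz": -0.21,"dx": -0.2,"dy": -0.11,"dz": 0,"gripper": 1},
    {"rx": 0,"ry": 0,"rz": -0.28,"dx": -0.3,"dy": -0.17,"dz": 0,"gripper": 1},
    {"rx": 0,"ry": 0,"rz": -0.35,"dx": -0.38,"dy": -0.22,"dz": 0,"gripper": 1},
    {"rx": 0,"ry": 0,"rz": -0.42,"dx": -0.45,"dy": -0.258,"dz": 0,"gripper": 1},
    {"rx": 0,"ry": 0,"rz": -0.49,"dx": -0.45,"dy": -0.258,"dz": 0,"gripper": 1},
    {"rx": 0,"ry": 0,"rz": -0.525,"dx": -0.45,"dy": -0.258,"dz": 0,"gripper": 1},
    {"rx": 0,"ry": 0,"rz": -0.525,"dx": -0.45,"dy": -0.258,"dz": 0,"gripper": 1},
    {"rx": 0,"ry": 0,"rz": -0.525,"dx": -0.45,"dy": -0.258,"dz": 0,"gripper": 1},
  ],
)

```text
time_s: 2.32
ee_pos: [0.6795, 0.0487, 0.2043]
ee_rot: [-0.0, -0.218, 0.976, 0.0]
wrist_force: [-0.3, -0.5, -0.1]
opening: 0.0855
```

```bash
cat > st.py <<'E'
from bench import robot
import numpy as np,sys
from scipy.spatial.transform import Rotation as Ro
def st():
    o=robot.get_obs();w,x,y,z=o['ee_rot'];R=Ro.from_quat([x,y,z,w]).as_matrix()
    print('t',round(o['time_s'],2),'p',o['ee_pos'].round(4),'yang',np.degrees(np.arctan2(R[1,1],R[0,1])).round(1),'zax',R[:,2].round(3),'F',o['wrist_force'].round(1),'op',round(o['opening'],4),'q',o['q'].round(2))
    return o['ee_pos'],R
def to(p,ang=None):
    P,R=st();d=R.T@(np.array(p)-P)/.25
    print('dxyz',d.round(3))
    if ang is not None:
        Rt=np.array([[np.sin(np.radians(ang)),np.cos(np.radians(ang)),0],[-np.cos(np.radians(ang)),np.sin(np.radians(ang)),0],[0,0,-1]])
        print('rot',(Ro.from_matrix(R.T@Rt).as_rotvec(degrees=True)/90).round(3))
E
python3 - <<'E'
from st import *
to([.679,.0473,.15],115.3)
E
```

```text
t 2.32 p [0.6795 0.0487 0.2043] yang 115.2 zax [-0.001  0.    -1.   ] F [-0.3 -0.5 -0.1] op 0.0855 q [-0.29  0.39  0.24  1.37 -0.09  1.39  1.96]
dxyz [ 0.004 -0.004  0.217]Traceback (most recent call last):
  File "<stdin>", line 2, in <module>
  File "st.py", line 13, in to
    print('rot',(Ro.from_matrix(R.T@Rt).as_rotvec(degrees=True)/90).round(3))
                 ~~~~~~~~~~~~~~^^^^^^^^
  File "scipy/spatial/transform/_rotation.pyx", line 1143, in scipy.spatial.transform._rotation.Rotation.from_matrix
ValueError: Non-positive determinant (left-handed or null coordinate frame) in rotation matrix 0: [[-9.99999207e-01  1.12043908e-03 -5.74720992e-04]
 [ 1.12074621e-03  9.99999229e-01 -5.34361323e-04]
 [-5.74121830e-04  5.35005016e-04  9.99999692e-01]].
```

Call:
jog_arm(
  deltas=[
    {"rx": 0,"ry": 0,"rz": 0,"dx": 0.004,"dy": -0.004,"dz": 0.15,"gripper": 1},
    {"rx": 0,"ry": 0,"rz": 0,"dx": 0.004,"dy": -0.004,"dz": 0.3,"gripper": 1},
    {"rx": 0,"ry": 0,"rz": 0,"dx": 0.004,"dy": -0.004,"dz": 0.42,"gripper": 1},
    {"rx": 0,"ry": 0,"rz": 0,"dx": 0.004,"dy": -0.004,"dz": 0.52,"gripper": 1},
    {"rx": 0,"ry": 0,"rz": 0,"dx": 0.004,"dy": -0.004,"dz": 0.58,"gripper": 0.8},
    {"rx": 0,"ry": 0,"rz": 0,"dx": 0.004,"dy": -0.004,"dz": 0.62,"gripper": 0.6},
    {"rx": 0,"ry": 0,"rz": 0,"dx": 0.004,"dy": -0.004,"dz": 0.62,"gripper": 0.3},
    {"rx": 0,"ry": 0,"rz": 0,"dx": 0.004,"dy": -0.004,"dz": 0.62,"gripper": 0.3},
    {"rx": 0,"ry": 0,"rz": 0,"dx": 0.004,"dy": -0.004,"dz": 0.62,"gripper": 0.3},
    {"rx": 0,"ry": 0,"rz": 0,"dx": 0.004,"dy": -0.004,"dz": 0.62,"gripper": 0.3},
    {"rx": 0,"ry": 0,"rz": 0,"dx": 0.004,"dy": -0.004,"dz": 0.62,"gripper": 0.3},
  ],
)

```text
time_s: 3.23
ee_pos: [0.6803, 0.0469, 0.0514]
ee_rot: [0.001, -0.219, 0.976, -0.0]
wrist_force: [0.0, -0.5, 0.8]
opening: 0.0255
```

```bash
sed -i 's/\[\[np.sin(np.radians(ang)),/[[-np.sin(np.radians(ang)),/; s/\[-np.cos(np.radians(ang)),np.sin/[np.cos(np.radians(ang)),np.sin/' st.py; python3 - <<'E'
from st import *
import cv2
P,R=st()
to([.679,.0473,.048],115.3)
p,d=robot.snapshot("wrist");cv2.imwrite("pics/w1.png",p[:,:,::-1])
p,d=robot.snapshot("top");cv2.imwrite("pics/t1.png",p[:,:,::-1])
# arc rows
hub=np.array([.5482,-.0147]);base=25.3
for k in range(1,13):
    a=np.radians(base-k*94.2/24)
    q=np.array([hub[0]+.145*np.cos(a),hub[1]+.145*np.sin(a),.048])
    print(k,(R.T@(q-P)/.25).round(3),'rz',round(k*94.2/24/90,3))
E
```

```text
t 3.23 p [0.6803 0.0469 0.0514] yang 115.3 zax [ 0.003  0.    -1.   ] F [ 0.  -0.5  0.8] op 0.0255 q [-0.28  0.49  0.23  1.54 -0.12  1.11  1.99]
t 3.23 p [0.6803 0.0469 0.0514] yang 115.3 zax [ 0.003  0.    -1.   ] F [ 0.  -0.5  0.8] op 0.0255 q [-0.28  0.49  0.23  1.54 -0.12  1.11  1.99]
dxyz [0.004 0.003 0.014]
rot [-0.     0.002  0.   ]
1 [ 0.004 -0.037  0.014] rz 0.044
2 [ 0.008 -0.076  0.014] rz 0.087
3 [ 0.015 -0.115  0.014] rz 0.131
4 [ 0.025 -0.154  0.014] rz 0.174
5 [ 0.037 -0.192  0.014] rz 0.218
6 [ 0.051 -0.229  0.014] rz 0.262
7 [ 0.069 -0.265  0.014] rz 0.305
8 [ 0.088 -0.299  0.014] rz 0.349
9 [ 0.11  -0.332  0.014] rz 0.393
10 [ 0.134 -0.364  0.014] rz 0.436
11 [ 0.16  -0.394  0.013] rz 0.48
12 [ 0.188 -0.422  0.013] rz 0.523
```

View pics/w1.png

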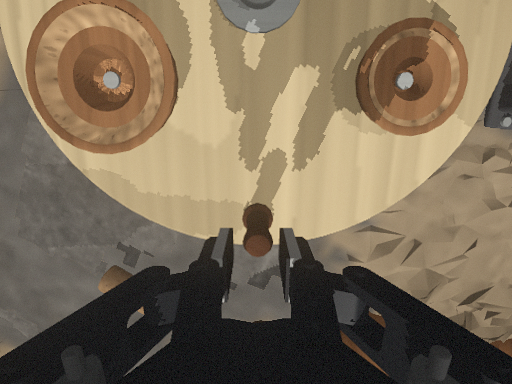

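View pics/t1.png

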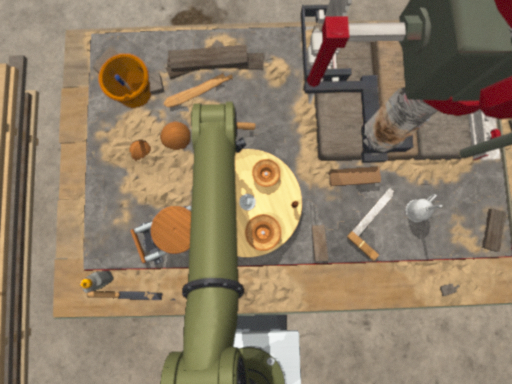

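Call:
jog_arm(
  deltas=[
    {"rx": 0,"ry": 0,"rz": 0.044,"dx": 0.004,"dy": -0.037,"dz": 0.01,"gripper": 0.3},
    {"rx": 0,"ry": 0,"rz": 0.087,"dx": 0.008,"dy": -0.076,"dz": 0.014,"gripper": 0.3},
    {"rx": 0,"ry": 0,"rz": 0.131,"dx": 0.015,"dy": -0.115,"dz": 0.014,"gripper": 0.3},
    {"rx": 0,"ry": 0,"rz": 0.174,"dx": 0.025,"dy": -0.154,"dz": 0.014,"gripper": 0.3},
    {"rx": 0,"ry": 0,"rz": 0.218,"dx": 0.037,"dy": -0.192,"dz": 0.014,"gripper": 0.3},
    {"rx": 0,"ry": 0,"rz": 0.262,"dx": 0.051,"dy": -0.229,"dz": 0.014,"gripper": 0.3},
    {"rx": 0,"ry": 0,"rz": 0.305,"dx": 0.069,"dy": -0.265,"dz": 0.014,"gripper": 0.3},
    {"rx": 0,"ry": 0,"rz": 0.349,"dx": 0.088,"dy": -0.299,"dz": 0.014,"gripper": 0.3},
    {"rx": 0,"ry": 0,"rz": 0.393,"dx": 0.11,"dy": -0.332,"dz": 0.014,"gripper": 0.3},
    {"rx": 0,"ry": 0,"rz": 0.436,"dx": 0.134,"dy": -0.364,"dz": 0.014,"gripper": 0.3},
    {"rx": 0,"ry": 0,"rz": 0.48,"dx": 0.16,"dy": -0.394,"dz": 0.014,"gripper": 0.3},
    {"rx": 0,"ry": 0,"rz": 0.523,"dx": 0.188,"dy": -0.422,"dz": 0.014,"gripper": 0.3},
  ],
)

```text
time_s: 4.33
ee_pos: [0.682, -0.0682, 0.0466]
ee_rot: [0.0, 0.19, 0.982, 0.001]
wrist_force: [-0.1, 1.0, 0.0]
opening: 0.0253
```

```bash
python3 - <<'E'
from st import *
import cv2
P,R=st()
p,d=robot.snapshot("scene");cv2.imwrite("pics/s2.png",p[:,:,::-1])
p,d=robot.snapshot("wrist");cv2.imwrite("pics/w2.png",p[:,:,::-1])
P,R=st()
hub=np.array([.5482,-.0147]);base=25.3
ya=np.degrees(np.arctan2(R[1,1],R[0,1]))
for k in range(13,25):
    a=np.radians(base-k*94.2/24)
    q=np.array([hub[0]+.145*np.cos(a),hub[1]+.145*np.sin(a),.048])
    print(k,(R.T@(q-P)/.25).round(3),'rz',round((ya-90-np.degrees(a))/90,3))
E
```

```text
t 4.33 p [ 0.682  -0.0682  0.0466] yang 68.1 zax [ 0.     0.001 -1.   ] F [-0.1  1.   0. ] op 0.0253 q [-0.25  0.53  0.41  1.54 -0.23  1.12  1.41]
t 4.43 p [ 0.6814 -0.0711  0.0467] yang 68.1 zax [ 0.    -0.001 -1.   ] F [-0.1 -0.1  0.1] op 0.0255 q [-0.24  0.53  0.42  1.54 -0.23  1.12  1.41]
13 [-0.    -0.028 -0.005] rz 0.042
14 [ 0.004 -0.068 -0.005] rz 0.086
15 [ 0.011 -0.107 -0.005] rz 0.129
16 [ 0.02  -0.146 -0.005] rz 0.173
17 [ 0.032 -0.183 -0.005] rz 0.217
18 [ 0.046 -0.22  -0.005] rz 0.26
19 [ 0.063 -0.256 -0.005] rz 0.304
20 [ 0.083 -0.291 -0.005] rz 0.348
21 [ 0.105 -0.324 -0.005] rz 0.391
22 [ 0.129 -0.356 -0.005] rz 0.435
23 [ 0.155 -0.386 -0.005] rz 0.478
24 [ 0.183 -0.414 -0.005] rz 0.522
```

View pics/s2.png

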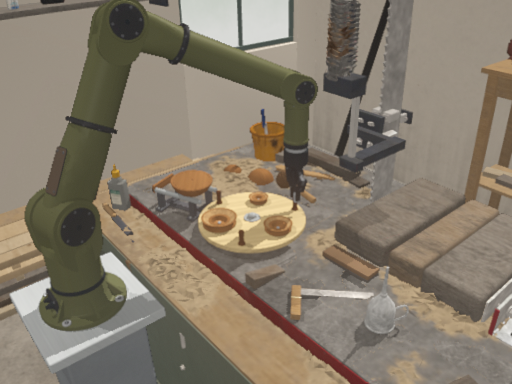

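View pics/w2.png

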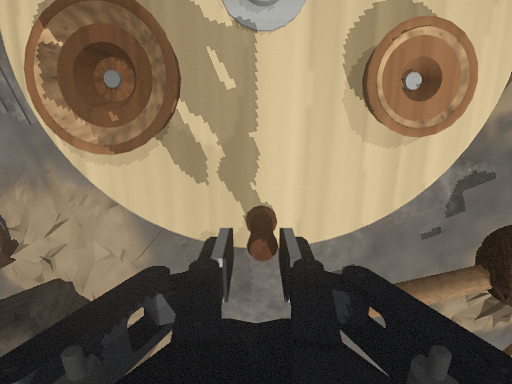

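Call:
jog_arm(
  deltas=[
    {"rx": 0,"ry": 0,"rz": 0.042,"dx": 0.0,"dy": -0.028,"dz": -0.005,"gripper": 0.3},
    {"rx": 0,"ry": 0,"rz": 0.086,"dx": 0.004,"dy": -0.068,"dz": -0.005,"gripper": 0.3},
    {"rx": 0,"ry": 0,"rz": 0.129,"dx": 0.011,"dy": -0.107,"dz": -0.005,"gripper": 0.3},
    {"rx": 0,"ry": 0,"rz": 0.173,"dx": 0.02,"dy": -0.146,"dz": -0.005,"gripper": 0.3},
    {"rx": 0,"ry": 0,"rz": 0.217,"dx": 0.032,"dy": -0.183,"dz": -0.005,"gripper": 0.3},
    {"rx": 0,"ry": 0,"rz": 0.26,"dx": 0.046,"dy": -0.22,"dz": -0.005,"gripper": 0.3},
    {"rx": 0,"ry": 0,"rz": 0.304,"dx": 0.063,"dy": -0.256,"dz": -0.005,"gripper": 0.3},
    {"rx": 0,"ry": 0,"rz": 0.348,"dx": 0.083,"dy": -0.291,"dz": -0.005,"gripper": 0.3},
    {"rx": 0,"ry": 0,"rz": 0.348,"dx": 0.083,"dy": -0.291,"dz": -0.005,"gripper": 0.3},
  ],
)

```text
time_s: 5.18
ee_pos: [0.6347, -0.1297, 0.0478]
ee_rot: [-0.0, 0.447, 0.894, -0.0]
wrist_force: [-1.6, -0.6, -0.1]
opening: 0.0254
```

```bash
python3 - <<'E'
from st import *
from h import *
import cv2
P,R=st()
p,d=robot.snapshot("top");cv2.imwrite("pics/t3.png",p[:,:,::-1])
p2,d2=robot.snapshot("scene");cv2.imwrite("pics/s3.png",p2[:,:,::-1])
P,R=st()
X=cloud(robot.camera_model("scene"),d2)
np.save("pics/s3.npy",d2)
hub=np.array([.5482,-.0147]);base=25.3
ya=np.degrees(np.arctan2(R[1,1],R[0,1]))
for k in range(21,25):
    a=np.radians(base-k*94.2/24)
    q=np.array([hub[0]+.145*np.cos(a),hub[1]+.145*np.sin(a),.048])
    print(k,(R.T@(q-P)/.25).round(3),'rz',round((ya-90-np.degrees(a))/90,3))
E
```

```text
t 5.18 p [ 0.6347 -0.1297  0.0478] yang 36.8 zax [-0.    -0.001 -1.   ] F [-1.6 -0.6 -0.1] op 0.0254 q [-0.27  0.47  0.55  1.65 -0.27  1.1   1.  ]
t 5.28 p [ 0.6361 -0.1281  0.0478] yang 37.1 zax [ 0.001  0.    -1.   ] F [ 0.7 -0.  -0.5] op 0.0254 q [-0.27  0.47  0.55  1.65 -0.27  1.1   1.  ]
21 [-0.005 -0.05  -0.001] rz 0.047
22 [-0.    -0.089 -0.001] rz 0.091
23 [ 0.007 -0.128 -0.001] rz 0.134
24 [ 0.016 -0.167 -0.001] rz 0.178
```

View pics/t3.png

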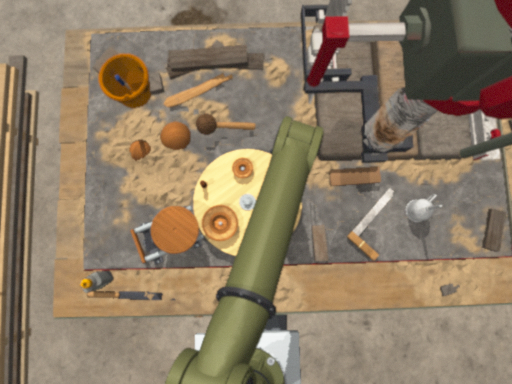

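View pics/s3.png

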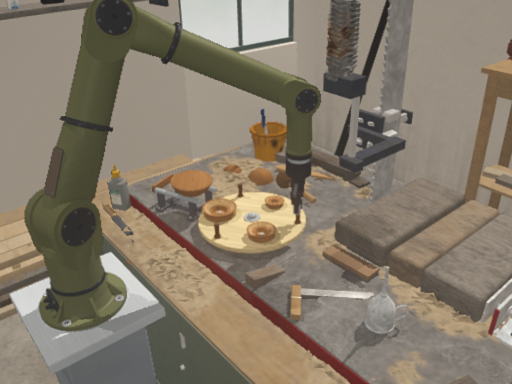

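Call:
jog_arm(
  deltas=[
    {"rx": 0,"ry": 0,"rz": 0.047,"dx": -0.003,"dy": -0.05,"dz": 0,"gripper": 0.3},
    {"rx": 0,"ry": 0,"rz": 0.091,"dx": 0.0,"dy": -0.089,"dz": 0,"gripper": 0.3},
    {"rx": 0,"ry": 0,"rz": 0.134,"dx": 0.007,"dy": -0.128,"dz": 0,"gripper": 0.3},
    {"rx": 0,"ry": 0,"rz": 0.178,"dx": 0.016,"dy": -0.167,"dz": 0,"gripper": 0.3},
    {"rx": 0,"ry": 0,"rz": 0.178,"dx": 0.016,"dy": -0.167,"dz": 0,"gripper": 0.2},
    {"rx": 0,"ry": 0,"rz": 0.178,"dx": 0.016,"dy": -0.167,"dz": 0,"gripper": 0.15},
    {"rx": 0,"ry": 0,"rz": 0.178,"dx": 0.016,"dy": -0.167,"dz": 0,"gripper": 0.15},
    {"rx": 0,"ry": 0,"rz": 0.178,"dx": 0.016,"dy": -0.167,"dz": 0,"gripper": 0.15},
  ],
  grip_force=20,
)

```text
time_s: 5.95
ee_pos: [0.6006, -0.1501, 0.0476]
ee_rot: [0.0, 0.566, 0.824, 0.0]
wrist_force: [0.1, -0.9, 1.9]
opening: 0.0141
```

```bash
cat > rest.py <<'E'
from st import *
from h import *
hub=np.array([.5482,-.0147])
def look(tag):
    m=robot.camera_model("top");p,d=robot.snapshot("top");cv2.imwrite(f"pics/{tag}.png",p[:,:,::-1]);np.save(f"pics/{tag}.npy",d)
    X=cloud(m,d);x,y,z=np.moveaxis(X,-1,0);r=np.hypot(x-hub[0],y-hub[1])
    for nm,k in (('rest',(abs(z-.055)<.012)&(r<.163)&(r>.035)),('peg',(abs(z-.076)<.012)&(r<.16))):
        n,l,s,c=cv2.connectedComponentsWithStats(k.astype(np.uint8))
        for i in range(1,n):
            if s[i,4]<15: continue
            q=X[l==i]
            hull=cv2.convexHull(np.argwhere(l==i)[:,::-1].astype(np.int32)).reshape(-1,2)
            f=fitcirc(X[hull[:,1],hull[:,0]])[0];g=f[:2]-hub;e=q.mean(0)[:2]-hub
            print(nm,s[i,4],'circ',f.round(4),np.hypot(*g).round(4),np.degrees(np.arctan2(g[1],g[0])).round(2),'mean ang',np.degrees(np.arctan2(e[1],e[0])).round(2))
E
python3 - <<'E'
from rest import *
st();look("t4")
E
```

```text
t 5.95 p [ 0.6006 -0.1501  0.0476] yang 21.1 zax [ 0. -0. -1.] F [ 0.1 -0.9  1.9] op 0.0141 q [-0.3   0.43  0.62  1.73 -0.28  1.08  0.78]
rest 318 circ [ 0.6519 -0.0319  0.0324] 0.1051 -9.42 mean ang -9.34
rest 880 circ [0.5122 0.0838 0.0546] 0.1049 110.08 mean ang 109.69
peg 28 circ [0.6408 0.0967 0.0083] 0.1448 50.26 mean ang 50.44
peg 28 circ [0.4059 0.0097 0.008 ] 0.1444 170.29 mean ang 170.3
```

View pics/t4.png

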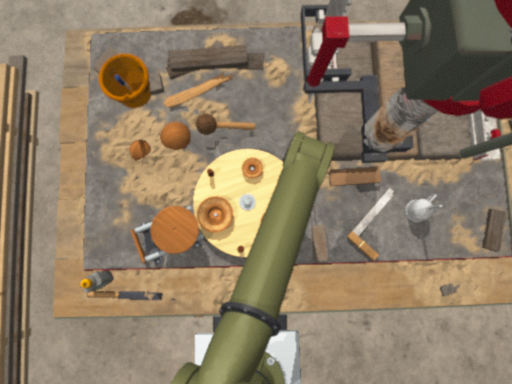

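Call:
jog_arm(
  deltas=[
    {"rx": 0,"ry": 0,"rz": -0.005,"dx": 0,"dy": 0.004,"dz": 0,"gripper": 0.15},
    {"rx": 0,"ry": 0,"rz": -0.009,"dx": 0,"dy": 0.008,"dz": 0,"gripper": 0.15},
    {"rx": 0,"ry": 0,"rz": -0.009,"dx": 0,"dy": 0.008,"dz": 0,"gripper": 0.15},
    {"rx": 0,"ry": 0,"rz": -0.009,"dx": 0,"dy": 0.008,"dz": 0,"gripper": 0.15},
    {"rx": 0,"ry": 0,"rz": 0,"dx": 0,"dy": 0.008,"dz": 0,"gripper": 0.25},
    {"rx": 0,"ry": 0,"rz": 0,"dx": 0,"dy": 0.008,"dz": 0,"gripper": 0.5},
    {"rx": 0,"ry": 0,"rz": 0,"dx": 0,"dy": 0.008,"dz": 0,"gripper": 0.5},
    {"rx": 0,"ry": 0,"rz": 0,"dx": 0,"dy": 0.008,"dz": -0.1,"gripper": 0.5},
    {"rx": 0,"ry": 0,"rz": 0,"dx": 0,"dy": 0.008,"dz": -0.25,"gripper": 0.5},
    {"rx": 0,"ry": 0,"rz": 0,"dx": 0,"dy": 0.008,"dz": -0.4,"gripper": 0.5},
    {"rx": 0,"ry": 0,"rz": 0,"dx": 0,"dy": 0.008,"dz": -0.55,"gripper": 0.5},
    {"rx": 0,"ry": 0,"rz": 0,"dx": 0,"dy": 0.008,"dz": -0.62,"gripper": 0.5},
  ],
)

```text
time_s: 7.0
ee_pos: [0.6036, -0.1506, 0.2077]
ee_rot: [0.003, 0.567, 0.824, 0.002]
wrist_force: [1.3, 0.0, 0.4]
opening: 0.0429
```

Call:
jog_arm(
  deltas=[
    {"rx": 0,"ry": 0,"rz": 0,"dx": 0.12,"dy": 0,"dz": 0,"gripper": 0.5},
    {"rx": 0,"ry": 0,"rz": 0,"dx": 0.27,"dy": 0,"dz": 0,"gripper": 0.5},
    {"rx": 0,"ry": 0,"rz": 0,"dx": 0.42,"dy": 0,"dz": 0,"gripper": 0.5},
    {"rx": 0,"ry": 0,"rz": 0,"dx": 0.57,"dy": 0,"dz": 0,"gripper": 0.5},
    {"rx": 0,"ry": 0,"rz": 0,"dx": 0.72,"dy": 0,"dz": 0,"gripper": 0.5},
    {"rx": 0,"ry": 0,"rz": 0,"dx": 0.87,"dy": 0,"dz": 0,"gripper": 0.5},
    {"rx": 0,"ry": 0,"rz": 0,"dx": 0.95,"dy": 0,"dz": 0,"gripper": 0.5},
  ],
)

```text
time_s: 7.58
ee_pos: [0.5149, 0.0773, 0.2023]
ee_rot: [-0.001, 0.565, 0.825, 0.001]
wrist_force: [0.1, 0.5, -0.2]
opening: 0.0426
```

Call:
jog_arm(
  deltas=[
    {"rx": 0,"ry": 0,"rz": 0,"dx": 0.12,"dy": 0,"dz": 0,"gripper": 0.5},
    {"rx": 0,"ry": 0,"rz": 0,"dx": 0.27,"dy": 0,"dz": 0,"gripper": 0.5},
    {"rx": 0,"ry": 0,"rz": 0,"dx": 0.42,"dy": 0,"dz": 0,"gripper": 0.5},
    {"rx": 0,"ry": 0,"rz": 0,"dx": 0.57,"dy": 0,"dz": 0,"gripper": 0.5},
    {"rx": 0,"ry": 0,"rz": 0,"dx": 0.72,"dy": 0,"dz": 0,"gripper": 0.5},
    {"rx": 0,"ry": 0,"rz": 0,"dx": 0.87,"dy": 0,"dz": 0,"gripper": 0.5},
    {"rx": 0,"ry": 0,"rz": 0,"dx": 0.95,"dy": 0,"dz": 0,"gripper": 0.5},
    {"rx": 0,"ry": 0,"rz": 0,"dx": 0.95,"dy": 0,"dz": 0,"gripper": 0.5},
  ],
)

```text
time_s: 8.25
ee_pos: [0.4287, 0.2998, 0.202]
ee_rot: [-0.001, 0.563, 0.826, 0.0]
wrist_force: [0.2, 0.6, -0.5]
opening: 0.0427
```

```bash
python3 - <<'E'
from rest import *
st();look("t5")
p,d=robot.snapshot("wrist");cv2.imwrite("pics/w5.png",p[:,:,::-1])
a=np.radians(111.1)
to([hub[0]+.330*np.cos(a),hub[1]+.330*np.sin(a),.1],21.1)
E
```

```text
t 8.25 p [0.4287 0.2998 0.202 ] yang 21.4 zax [-0.002  0.002 -1.   ] F [ 0.2  0.6 -0.5] op 0.0427 q [-0.93  0.05  0.28  1.78 -0.02  1.32 -0.27]
rest 327 circ [ 0.6521 -0.031   0.0325] 0.1052 -8.93 mean ang -8.91
rest 885 circ [0.511  0.0833 0.0547] 0.1049 110.8 mean ang 110.53
rest 580 circ [ 0.4823 -0.0961  0.0434] 0.1047 -129.01 mean ang -128.94
peg 27 circ [-103.3199  -53.0213  116.7421] 116.6116 -152.96 mean ang 51.1
peg 28 circ [ 0.6004 -0.1495  0.0081] 0.1446 -68.82 mean ang -68.91
peg 28 circ [0.4055 0.0088 0.008 ] 0.1446 170.67 mean ang 170.72
t 8.35 p [0.4318 0.2944 0.2022] yang 21.0 zax [-0.    -0.001 -1.   ] F [1.1 0.5 0.1] op 0.0424 q [-0.92  0.05  0.28  1.78 -0.01  1.32 -0.27]
dxyz [-0.001 -0.01   0.409]
rot [-0.     0.    -0.001]
```

View pics/t5.png

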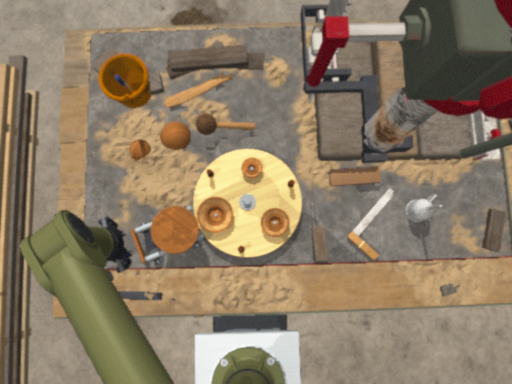

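View pics/w5.png

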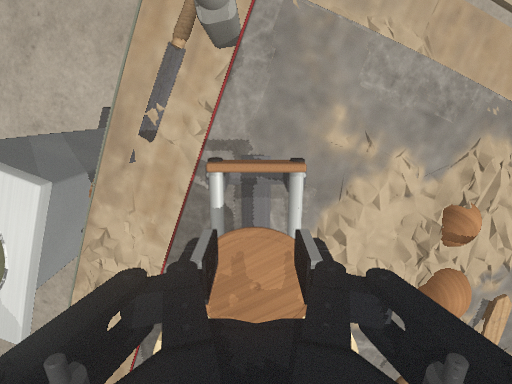

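Call:
jog_arm(
  deltas=[
    {"rx": 0,"ry": 0,"rz": 0,"dx": 0,"dy": -0.01,"dz": 0.1,"gripper": 0.5},
    {"rx": 0,"ry": 0,"rz": 0,"dx": 0,"dy": -0.01,"dz": 0.22,"gripper": 0.5},
    {"rx": 0,"ry": 0,"rz": 0,"dx": 0,"dy": -0.01,"dz": 0.32,"gripper": 0.5},
    {"rx": 0,"ry": 0,"rz": 0,"dx": 0,"dy": -0.01,"dz": 0.39,"gripper": 0.5},
    {"rx": 0,"ry": 0,"rz": 0,"dx": 0,"dy": -0.01,"dz": 0.43,"gripper": 0.5},
    {"rx": 0,"ry": 0,"rz": 0,"dx": 0,"dy": -0.01,"dz": 0.43,"gripper": 0.5},
    {"rx": 0,"ry": 0,"rz": 0,"dx": -0.02,"dy": -0.01,"dz": 0.43,"gripper": 0.5},
    {"rx": 0,"ry": 0,"rz": 0,"dx": -0.04,"dy": -0.01,"dz": 0.43,"gripper": 0.5},
    {"rx": 0,"ry": 0,"rz": 0,"dx": -0.06,"dy": -0.01,"dz": 0.43,"gripper": 0.5},
    {"rx": 0,"ry": 0,"rz": 0,"dx": -0.08,"dy": -0.01,"dz": 0.43,"gripper": 0.5},
  ],
)

```text
time_s: 9.18
ee_pos: [0.4382, 0.2741, 0.0963]
ee_rot: [0.0, 0.567, 0.823, 0.001]
wrist_force: [0.8, -0.8, -0.6]
opening: 0.0426
```

```bash
cat >> rest.py <<'E'
A=np.radians(111.1);RD=np.array([np.cos(A),np.sin(A)])
def rad():
    P,R=st();e=P[:2]-hub;print('tcp along',(e@RD).round(4),'lateral',(e@np.array([-RD[1],RD[0]])).round(4),'z',P[2].round(4))
E
python3 - <<'E'
from rest import *
rad()
p,d=robot.snapshot("scene");cv2.imwrite("pics/s6.png",cv2.resize(p[130:280,100:330,::-1],None,fx=3,fy=3))
E
```

```text
t 9.18 p [0.4382 0.2741 0.0963] yang 20.9 zax [ 0.002  0.001 -1.   ] F [ 0.8 -0.8 -0.6] op 0.0426 q [-0.89  0.12  0.3   1.93 -0.04  1.1  -0.21]
tcp along 0.309 lateral -0.0013 z 0.0963
```

View pics/s6.png

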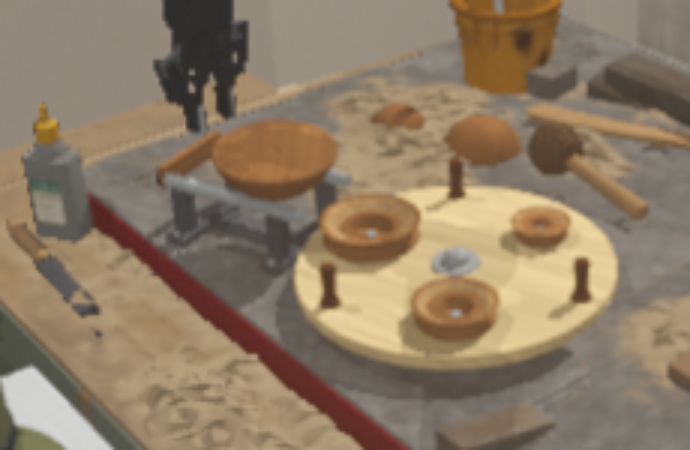

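Call:
jog_arm(
  deltas=[
    {"rx": 0,"ry": 0,"rz": 0,"dx": -0.02,"dy": -0.005,"dz": 0,"gripper": 0.5},
    {"rx": 0,"ry": 0,"rz": 0,"dx": -0.04,"dy": -0.005,"dz": 0,"gripper": 0.5},
    {"rx": 0,"ry": 0,"rz": 0,"dx": -0.06,"dy": -0.005,"dz": 0,"gripper": 0.5},
    {"rx": 0,"ry": 0,"rz": 0,"dx": -0.08,"dy": -0.005,"dz": 0,"gripper": 0.5},
    {"rx": 0,"ry": 0,"rz": 0,"dx": -0.1,"dy": -0.005,"dz": 0,"gripper": 0.5},
    {"rx": 0,"ry": 0,"rz": 0,"dx": -0.12,"dy": -0.005,"dz": 0,"gripper": 0.5},
    {"rx": 0,"ry": 0,"rz": 0,"dx": -0.14,"dy": -0.005,"dz": 0,"gripper": 0.5},
    {"rx": 0,"ry": 0,"rz": 0,"dx": -0.16,"dy": -0.005,"dz": 0,"gripper": 0.5},
    {"rx": 0,"ry": 0,"rz": 0,"dx": -0.18,"dy": -0.005,"dz": 0,"gripper": 0.5},
    {"rx": 0,"ry": 0,"rz": 0,"dx": -0.2,"dy": -0.005,"dz": 0,"gripper": 0.5},
    {"rx": 0,"ry": 0,"rz": 0,"dx": -0.22,"dy": -0.005,"dz": 0,"gripper": 0.5},
    {"rx": 0,"ry": 0,"rz": 0,"dx": -0.24,"dy": -0.005,"dz": 0,"gripper": 0.5},
  ],
)

```text
time_s: 10.23
ee_pos: [0.4574, 0.2175, 0.095]
ee_rot: [0.0, 0.567, 0.824, 0.0]
wrist_force: [0.1, -0.4, 0.2]
opening: 0.0424
```

```bash
python3 - <<'E'
from rest import *
rad()
p,d=robot.snapshot("scene");cv2.imwrite("pics/s7.png",cv2.resize(p[130:280,100:330,::-1],None,fx=3,fy=3))
E
```

```text
t 10.23 p [0.4574 0.2175 0.095 ] yang 20.9 zax [ 0.  0. -1.] F [ 0.1 -0.4  0.2] op 0.0424 q [-0.83  0.1   0.35  1.95 -0.04  1.1  -0.1 ]
tcp along 0.2493 lateral 0.0011 z 0.095
```

View pics/s7.png

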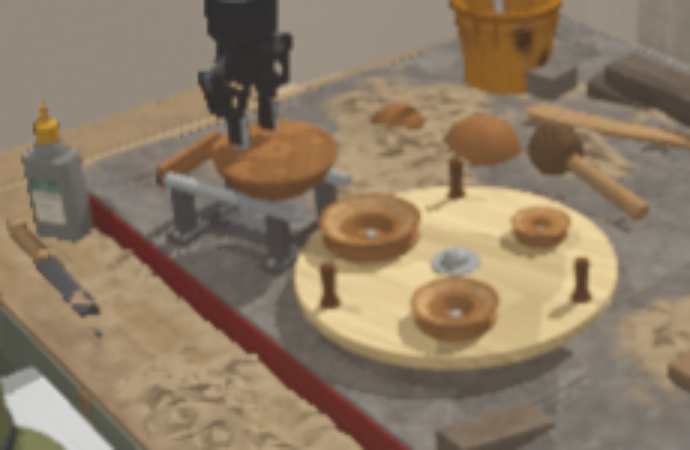

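```bash
python3 - <<'E'
from rest import *
m=robot.camera_model("top");p,d=robot.snapshot("top");np.save("pics/t7.npy",d)
cv2.imwrite("pics/t7.png",cv2.resize(p[150:290,100:310,::-1],None,fx=3.5,fy=3.5,interpolation=cv2.INTER_CUBIC))
p,d=robot.snapshot("wrist");cv2.imwrite("pics/w7.png",p[:,:,::-1]);np.save("pics/w7.npy",d)
mw=robot.camera_model("wrist")
X=cloud(m,np.load("pics/t7.npy"))
e=X[...,:2]-hub;s=e@RD;l=e@np.array([-RD[1],RD[0]])
for sv in np.arange(.1,.34,.01):
    k=(abs(s-sv)<.005)&(abs(l)<.05)&(X[...,2]>.09)&(X[...,2]<.2)
    if k.sum(): print(round(sv,3),k.sum(),X[...,2][k].min().round(3),np.median(X[...,2][k]).round(3),X[...,2][k].max().round(3))
E
```

```text
0.16 48 0.106 0.111 0.116
0.17 100 0.105 0.112 0.116
0.18 122 0.106 0.112 0.117
0.19 120 0.108 0.113 0.118
0.2 122 0.107 0.113 0.121
0.21 125 0.105 0.113 0.12
0.22 115 0.109 0.114 0.121
0.23 133 0.109 0.114 0.193
0.24 121 0.108 0.118 0.198
0.25 20 0.112 0.176 0.181
0.28 1 0.12 0.12 0.12
```

View pics/t7.png

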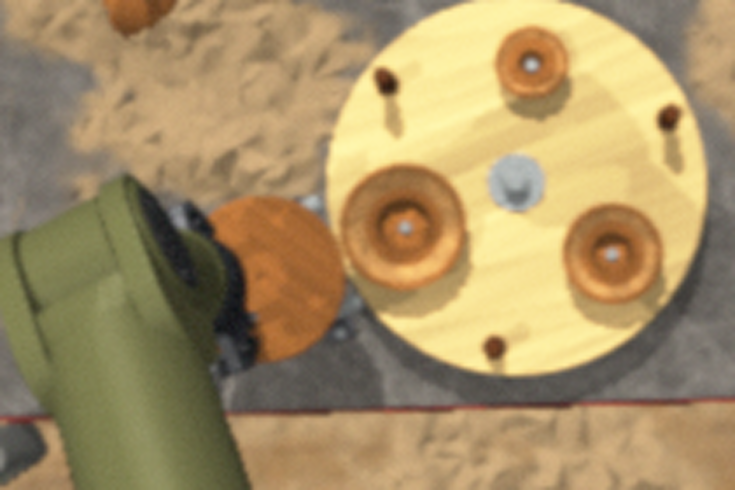

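View pics/w7.png

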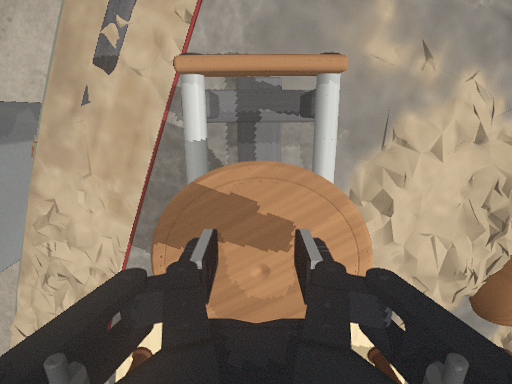

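```bash
python3 - <<'E'
from rest import *
m=robot.camera_model("wrist");d=np.load("pics/w7.npy");P,R=st()
print('cam pos in tool',(R.T@(-m['R'].T@m['t']-P)).round(3),'cam z in tool',(R.T@m['R'][2]).round(3))
print('tcp px',uv(m,P).round(0))
X=cloud(m,d);T=(X-P)@R
for (u,v) in [(300,240),(305,235),(312,250),(315,260),(205,240),(208,260),(330,280),(330,255),(250,265),(270,300),(260,170),(200,190),(260,65)]:
    print((u,v),d[v,u].round(3),'tool',T[v,u].round(4),'world',X[v,u].round(3),'s',((X[v,u,:2]-hub)@RD).round(3))
E
```

```text
t 10.38 p [0.4575 0.2175 0.095 ] yang 20.9 zax [ 0.  0. -1.] F [ 0.2 -0.2  0.5] op 0.0425 q [-0.83  0.1   0.35  1.95 -0.04  1.1  -0.1 ]
cam pos in tool [ 0.07  -0.    -0.171] cam z in tool [-0.274  0.001  0.962]
tcp px [[256. 224.]]
(300, 240) 0.133 tool [ 0.0113  0.021  -0.0486] world [0.473 0.236 0.144] s 0.261
(305, 235) 0.138 tool [ 0.0116  0.0243 -0.0435] world [0.476 0.237 0.139] s 0.261
(312, 250) 0.125 tool [ 0.0108  0.0251 -0.058 ] world [0.477 0.237 0.153] s 0.26
(315, 260) 0.115 tool [ 0.0113  0.0244 -0.0678] world [0.476 0.237 0.163] s 0.261
(205, 240) 0.134 tool [ 0.0111 -0.0249 -0.048 ] world [0.43  0.219 0.143] s 0.26
(208, 260) 0.121 tool [ 0.0084 -0.0212 -0.0625] world [0.435 0.218 0.158] s 0.258
(330, 280) 0.1 tool [ 0.0116  0.0268 -0.0829] world [0.478 0.238 0.178] s 0.261
(330, 255) 0.128 tool [ 0.0072  0.034  -0.056 ] world [0.487 0.236 0.151] s 0.256
(250, 265) 0.168 tool [-0.0186 -0.0038 -0.0208] world [0.461 0.199 0.116] s 0.231
(270, 300) 0.176 tool [-0.0443  0.0088 -0.0203] world [0.482 0.179 0.115] s 0.205
(260, 170) 0.149 tool [ 0.0407  0.002  -0.0236] world [0.445 0.256 0.119] s 0.29
(200, 190) 0.154 tool [ 0.0292 -0.0312 -0.0226] world [0.418 0.234 0.118] s 0.279
(260, 65) 0.163 tool [0.0983 0.0023 0.0068] world [0.425 0.31  0.088] s 0.348
```

```bash
python3 - <<'E'
from rest import *
m=robot.camera_model("wrist");d=np.load("pics/w7.npy");P,R=st()
X=cloud(m,d);T=(X-P)@R
for u in (296,300,305,312):
    for v in range(222,262,4): print((u,v),T[v,u].round(4))
for z in (0,-.01,-.02,-.03,-.04): print(z,uv(m,P+R@np.array([.011,.021,z])).round(0),uv(m,P+R@np.array([-.011,.021,z])).round(0))
p=cv2.imread("pics/w7.png")[140:320,150:370];cv2.imwrite("pics/w7z.png",cv2.resize(p,None,fx=3.4,fy=3.4,interpolation=cv2.INTER_CUBIC))
E
```

```text
t 10.38 p [0.4575 0.2175 0.095 ] yang 20.9 zax [ 0.  0. -1.] F [ 0.2 -0.2  0.5] op 0.0425 q [-0.83  0.1   0.35  1.95 -0.04  1.1  -0.1 ]
(296, 222) [ 0.0105  0.0227 -0.0233]
(296, 226) [ 0.0077  0.0229 -0.0224]
(296, 230) [ 0.0111  0.0209 -0.036 ]
(296, 234) [ 0.0088  0.021  -0.0361]
(296, 238) [ 0.0072  0.0208 -0.0376]
(296, 242) [ 0.0048  0.021  -0.0373]
(296, 246) [ 0.0022  0.0211 -0.0367]
(296, 250) [ 0.0007  0.021  -0.0386]
(296, 254) [-0.0017  0.0211 -0.0385]
(296, 258) [-0.0033  0.0209 -0.0399]
(300, 222) [ 0.0106  0.0249 -0.0236]
(300, 226) [ 0.0078  0.0252 -0.0227]
(300, 230) [ 0.0107  0.0231 -0.0352]
(300, 234) [ 0.0113  0.0221 -0.0416]
(300, 238) [ 0.011   0.0215 -0.0457]
(300, 242) [ 0.0103  0.0211 -0.0487]
(300, 246) [ 0.0083  0.0211 -0.049 ]
(300, 250) [ 0.0069  0.021  -0.0505]
(300, 254) [ 0.0046  0.0211 -0.0502]
(300, 258) [ 0.0034  0.0209 -0.0519]
(305, 222) [ 0.0106  0.0278 -0.0235]
(305, 226) [ 0.0081  0.0279 -0.0235]
(305, 230) [ 0.011   0.0257 -0.0358]
(305, 234) [ 0.0119  0.0244 -0.043 ]
(305, 238) [ 0.0116  0.0237 -0.047 ]
(305, 242) [ 0.0113  0.0231 -0.0508]
(305, 246) [ 0.0115  0.0223 -0.0552]
(305, 250) [ 0.0114  0.0217 -0.0591]
(305, 254) [ 0.0114  0.0211 -0.0626]
(305, 258) [ 0.0107  0.0207 -0.0649]
(312, 222) [ 0.0111  0.0315 -0.025 ]
(312, 226) [ 0.0081  0.0319 -0.0235]
(312, 230) [ 0.005   0.0324 -0.0222]
(312, 234) [ 0.0028  0.0324 -0.0229]
(312, 238) [ 0.0116  0.0271 -0.0471]
(312, 242) [ 0.0111  0.0265 -0.0503]
(312, 246) [ 0.0108  0.0258 -0.054 ]
(312, 250) [ 0.0108  0.0251 -0.058 ]
(312, 254) [ 0.0117  0.0239 -0.0634]
(312, 258) [ 0.0113  0.0235 -0.066 ]
0 [[288. 208.]] [[287. 239.]]
-0.01 [[290. 213.]] [[289. 246.]]
-0.02 [[292. 219.]] [[291. 253.]]
-0.03 [[295. 226.]] [[293. 262.]]
-0.04 [[297. 233.]] [[295. 271.]]
```

View pics/w7z.png

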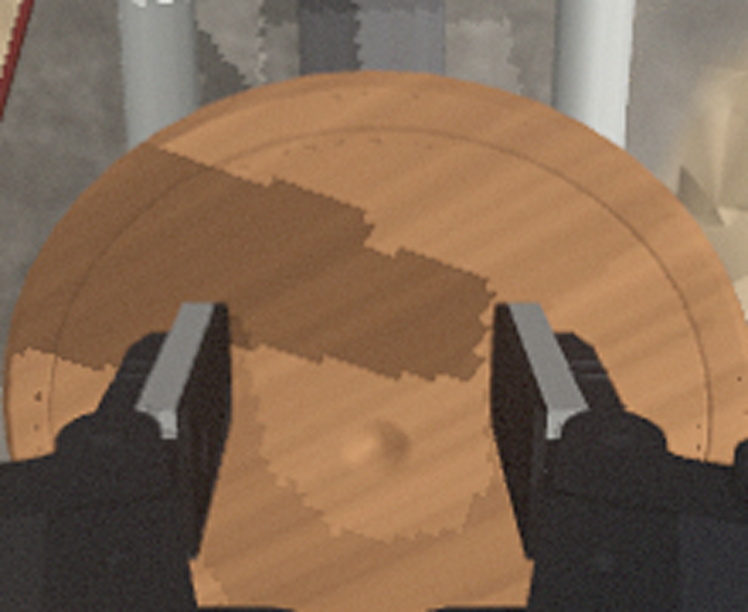

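```bash
python3 - <<'E'
from rest import *
m=robot.camera_model("wrist");d=np.load("pics/w7.npy");P,R=st()
X=cloud(m,d);T=(X-P)@R
for p in [(256,325),(256,345),(256,370),(200,330),(180,280),(150,290),(335,280),(345,270)]: print(p,T[p[1],p[0]].round(4))
# top view & scene view check of gripper
d=np.load("pics/t7.npy");m=robot.camera_model("top");X=cloud(m,d);T=(X-P)@R
for nm,dd in (("top",d),("scene",robot.snapshot("scene")[1])):
    X=cloud(robot.camera_model(nm),dd);T=(X-P)@R
    k=(abs(T[...,0])<.06)&(abs(T[...,1])<.07)&(T[...,2]<-.03)&(T[...,2]>-.2)
    for z0 in np.arange(-.14,-.02,.01):
        q=T[k&(abs(T[...,2]-z0)<.005)]
        if len(q): print(nm,round(z0,3),len(q),'x',q[:,0].min().round(3),q[:,0].max().round(3),'y',q[:,1].min().round(3),q[:,1].max().round(3))
E
```

```text
t 10.38 p [0.4575 0.2175 0.095 ] yang 20.9 zax [ 0.  0. -1.] F [ 0.2 -0.2  0.5] op 0.0425 q [-0.83  0.1   0.35  1.95 -0.04  1.1  -0.1 ]
(256, 325) [ 0.0096 -0.0003 -0.1031]
(256, 345) [ 0.0121 -0.0003 -0.1132]
(256, 370) [ 0.0118 -0.0003 -0.1206]
(200, 330) [ 0.0166 -0.0147 -0.1129]
(180, 280) [ 0.0123 -0.0277 -0.0839]
(150, 290) [ 0.0065 -0.0401 -0.0819]
(335, 280) [ 0.0127  0.0281 -0.0846]
(345, 270) [ 0.0118  0.0343 -0.0765]
top -0.14 14 x -0.012 0.002 y -0.05 0.059
top -0.13 114 x -0.015 0.013 y -0.069 0.065
top -0.12 32 x -0.014 0.009 y -0.067 0.059
top -0.11 11 x -0.018 -0.008 y -0.06 0.06
top -0.1 19 x -0.017 -0.005 y -0.063 0.058
top -0.09 21 x -0.018 -0.001 y -0.057 0.053
top -0.08 31 x -0.014 0.002 y -0.052 0.05
top -0.07 1 x -0.012 -0.012 y -0.046 -0.046
top -0.06 2 x -0.013 -0.012 y -0.028 -0.025
top -0.05 3 x -0.012 -0.005 y -0.037 -0.025
top -0.04 3 x -0.012 -0.008 y -0.032 -0.028
scene -0.14 47 x -0.017 0.006 y -0.048 0.036
scene -0.13 111 x -0.025 0.011 y -0.068 0.062
scene -0.12 95 x -0.024 0.014 y -0.07 0.066
scene -0.11 79 x -0.023 0.011 y -0.067 0.064
scene -0.1 82 x -0.022 0.013 y -0.062 0.061
scene -0.09 53 x -0.021 0.01 y -0.061 0.06
scene -0.08 76 x -0.016 0.014 y -0.056 0.053
scene -0.07 37 x -0.016 0.01 y -0.052 0.04
scene -0.06 39 x -0.014 0.008 y -0.039 0.038
scene -0.05 34 x -0.015 0.009 y -0.037 0.034
scene -0.04 40 x -0.016 0.01 y -0.038 0.029
scene -0.03 14 x -0.016 0.008 y -0.03 0.029
```

The wrist depth shows the real fingertips about 33 mm behind the reported TCP, at tool z ≈ -0.033. They passed above the face without moving the blank. I'll back out and come in lower.

Call:
jog_arm(
  deltas=[
    {"rx": 0,"ry": 0,"rz": 0,"dx": 0.08,"dy": 0.004,"dz": 0,"gripper": 0.5},
    {"rx": 0,"ry": 0,"rz": 0,"dx": 0.18,"dy": 0.004,"dz": 0,"gripper": 0.5},
    {"rx": 0,"ry": 0,"rz": 0,"dx": 0.28,"dy": 0.004,"dz": 0,"gripper": 0.5},
    {"rx": 0,"ry": 0,"rz": 0,"dx": 0.34,"dy": 0.004,"dz": 0,"gripper": 0.5},
    {"rx": 0,"ry": 0,"rz": 0,"dx": 0.34,"dy": 0.004,"dz": 0,"gripper": 0.5},
    {"rx": 0,"ry": 0,"rz": 0,"dx": 0.34,"dy": 0.004,"dz": 0.06,"gripper": 0.5},
    {"rx": 0,"ry": 0,"rz": 0,"dx": 0.34,"dy": 0.004,"dz": 0.116,"gripper": 0.5},
    {"rx": 0,"ry": 0,"rz": 0,"dx": 0.34,"dy": 0.004,"dz": 0.116,"gripper": 0.5},
  ],
)

```text
time_s: 11.1
ee_pos: [0.4264, 0.2958, 0.0635]
ee_rot: [-0.0, 0.567, 0.824, -0.002]
wrist_force: [-0.2, -1.0, -0.9]
opening: 0.0428
```

```bash
python3 - <<'E'
from rest import *
rad()
p,d=robot.snapshot("wrist");cv2.imwrite("pics/w8.png",p[:,:,::-1])
p,d=robot.snapshot("scene");cv2.imwrite("pics/s8.png",cv2.resize(p[130:280,100:330,::-1],None,fx=3,fy=3))
E
```

```text
t 11.1 p [0.4264 0.2958 0.0635] yang 20.9 zax [-0.003 -0.003 -1.   ] F [-0.2 -1.  -0.9] op 0.0428 q [-0.92  0.17  0.28  1.95 -0.05  1.04 -0.25]
tcp along 0.3335 lateral 0.0019 z 0.0635
```

View pics/w8.png

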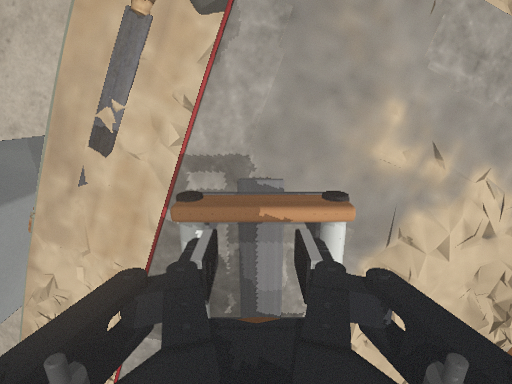

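View pics/s8.png

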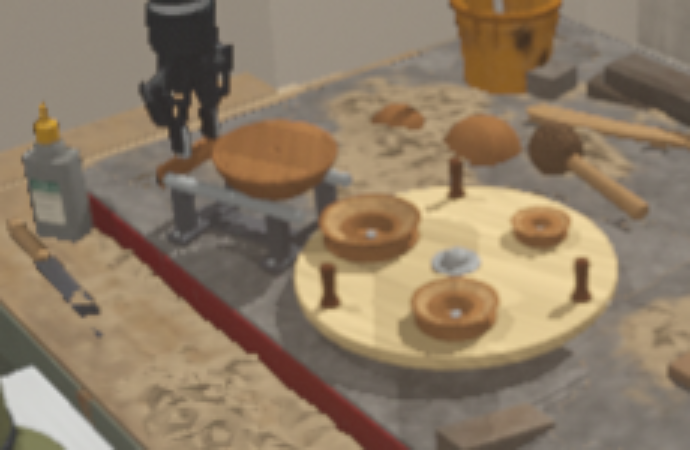

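Call:
jog_arm(
  deltas=[
    {"rx": 0,"ry": 0,"rz": 0,"dx": -0.04,"dy": 0.01,"dz": 0,"gripper": 0.5},
    {"rx": 0,"ry": 0,"rz": 0,"dx": -0.07,"dy": 0.01,"dz": 0,"gripper": 0.5},
    {"rx": 0,"ry": 0,"rz": 0,"dx": -0.09,"dy": 0.01,"dz": 0,"gripper": 0.5},
    {"rx": 0,"ry": 0,"rz": 0,"dx": -0.11,"dy": 0.01,"dz": 0,"gripper": 0.5},
    {"rx": 0,"ry": 0,"rz": 0,"dx": -0.13,"dy": 0.01,"dz": 0,"gripper": 0.5},
    {"rx": 0,"ry": 0,"rz": 0,"dx": -0.15,"dy": 0.01,"dz": 0,"gripper": 0.5},
    {"rx": 0,"ry": 0,"rz": 0,"dx": -0.17,"dy": 0.01,"dz": 0,"gripper": 0.5},
    {"rx": 0,"ry": 0,"rz": 0,"dx": -0.19,"dy": 0.01,"dz": 0,"gripper": 0.5},
    {"rx": 0,"ry": 0,"rz": 0,"dx": -0.21,"dy": 0.01,"dz": 0,"gripper": 0.5},
    {"rx": 0,"ry": 0,"rz": 0,"dx": -0.23,"dy": 0.01,"dz": 0,"gripper": 0.5},
  ],
)

```text
time_s: 12.03
ee_pos: [0.4508, 0.2447, 0.066]
ee_rot: [-0.0, 0.567, 0.824, 0.0]
wrist_force: [-1.0, 1.3, 1.7]
opening: 0.0427
```

```bash
cat >> rest.py <<'E'
def face(d,R,P,verbose=True):
    # blank face points from top depth
    X=cloud(robot.camera_model("top"),d);e=X[...,:2]-hub;s=e@RD;l=e@np.array([-RD[1],RD[0]])
    T=(X-P)@R
    g=(abs(T[...,1])<.075)&(T[...,0]>-.03)&(T[...,2]<-.02)
    k=(X[...,2]>.066)&(X[...,2]<.17)&(s>.02)&(s<.34)&(abs(l)<.08)&~g
    q=X[k];
    # keep plane by ransac
    rng=np.random.default_rng(0);best=None
    for _ in range(300):
        a=q[rng.choice(len(q),3,False)];n=np.cross(a[1]-a[0],a[2]-a[0]);L=np.linalg.norm(n)
        if L<1e-5: continue
        n/=L
        if abs(n[2])<.6: continue
        i=abs((q-a[0])@n)<.003
        if best is None or i.sum()>best.sum(): best=i
    q=q[best];c=q.mean(0);n=np.linalg.svd(q-c,full_matrices=False)[2][2];n*=np.sign(n[2])
    # circle centre in plane
    ex=np.append(RD,0);ex-=n*(ex@n);ex/=np.linalg.norm(ex);ey=np.cross(n,ex)
    w=np.c_[(q-c)@ex,(q-c)@ey]
    h=cv2.convexHull(w.astype(np.float32)).reshape(-1,2)
    r=least_squares(lambda v:np.hypot(h[:,0]-v[0],h[:,1]-v[1])-.0695,[0,0],loss='soft_l1',f_scale=.001).x
    fc=c+r[0]*ex+r[1]*ey;ball=fc+.018*n
    print('face n',len(q),'tilt',np.arccos(n[2]).round(3),'tilt along(+=axis leans outwards)',(n[:2]@RD).round(3),'lat',(n[:2]@np.array([-RD[1],RD[0]])).round(3),'facec z',fc[2].round(4),'ball s',((ball[:2]-hub)@RD).round(4),'lat',((ball[:2]-hub)@np.array([-RD[1],RD[0]])).round(4),'z',ball[2].round(4), 'extent',h.min(0).round(3),h.max(0).round(3))
def snap(tag):
    rad();P,R=[robot.get_obs()['ee_pos'],None]
    w,x,y,z=robot.get_obs()['ee_rot'];R=Ro.from_quat([x,y,z,w]).as_matrix()
    p,d=robot.snapshot("top");np.save(f"pics/t{tag}.npy",d);cv2.imwrite(f"pics/t{tag}.png",cv2.resize(p[150:290,100:310,::-1],None,fx=3,fy=3,interpolation=cv2.INTER_CUBIC))
    face(d,R,P)
    p,d=robot.snapshot("scene");cv2.imwrite(f"pics/s{tag}.png",cv2.resize(p[130:280,100:330,::-1],None,fx=3,fy=3))
E
python3 - <<'E'
from rest import *
snap(9)
E
```

```text
t 12.03 p [0.4508 0.2447 0.066 ] yang 20.9 zax [ 0.  0. -1.] F [-1.   1.3  1.7] op 0.0427 q [-0.85  0.15  0.32  1.96 -0.05  1.04 -0.14]
tcp along 0.2771 lateral -0.0025 z 0.066
face n 1326 tilt 0.129 tilt along(+=axis leans outwards) -0.119 lat 0.048 facec z 0.1145 ball s 0.2001 lat -0.0002 z 0.1323 extent [-0.062 -0.069] [0.053 0.067]
```

View pics/s9.png

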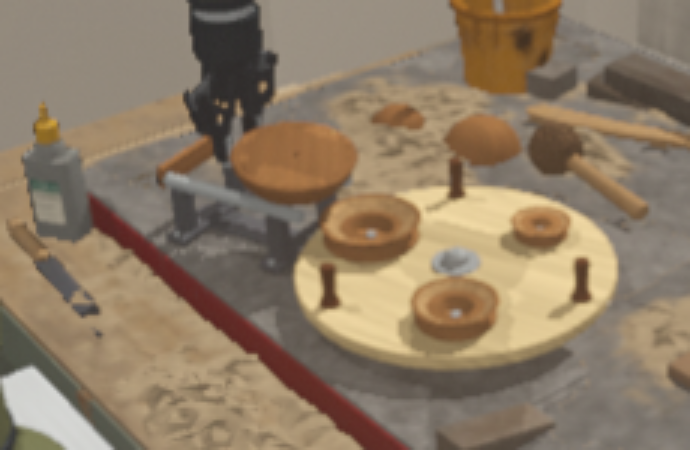

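Call:
jog_arm(
  deltas=[
    {"rx": 0,"ry": 0,"rz": 0,"dx": -0.016,"dy": -0.005,"dz": 0,"gripper": 0.5},
    {"rx": 0,"ry": 0,"rz": 0,"dx": -0.032,"dy": -0.006,"dz": 0,"gripper": 0.5},
    {"rx": 0,"ry": 0,"rz": 0,"dx": -0.048,"dy": -0.006,"dz": 0,"gripper": 0.5},
    {"rx": 0,"ry": 0,"rz": 0,"dx": -0.064,"dy": -0.006,"dz": 0,"gripper": 0.5},
    {"rx": 0,"ry": 0,"rz": 0,"dx": -0.08,"dy": -0.006,"dz": 0,"gripper": 0.5},
    {"rx": 0,"ry": 0,"rz": 0,"dx": -0.096,"dy": -0.006,"dz": 0,"gripper": 0.5},
    {"rx": 0,"ry": 0,"rz": 0,"dx": -0.112,"dy": -0.006,"dz": 0,"gripper": 0.5},
    {"rx": 0,"ry": 0,"rz": 0,"dx": -0.128,"dy": -0.006,"dz": 0,"gripper": 0.5},
    {"rx": 0,"ry": 0,"rz": 0,"dx": -0.144,"dy": -0.006,"dz": 0,"gripper": 0.5},
  ],
)

```text
time_s: 12.88
ee_pos: [0.4624, 0.2104, 0.0661]
ee_rot: [0.0, 0.567, 0.824, 0.0]
wrist_force: [-1.1, 1.8, 0.5]
opening: 0.0427
```

```bash
python3 - <<'E'
from rest import *
snap(10)
E
```

```text
t 12.88 p [0.4624 0.2104 0.0661] yang 20.9 zax [ 0.  0. -1.] F [-1.1  1.8  0.5] op 0.0427 q [-0.81  0.14  0.35  1.97 -0.06  1.04 -0.07]
tcp along 0.2409 lateral -0.001 z 0.0661
face n 1316 tilt 0.117 tilt along(+=axis leans outwards) -0.113 lat 0.027 facec z 0.1139 ball s 0.1638 lat 0.0002 z 0.1318 extent [-0.062 -0.069] [0.052 0.067]
```

View pics/s10.png

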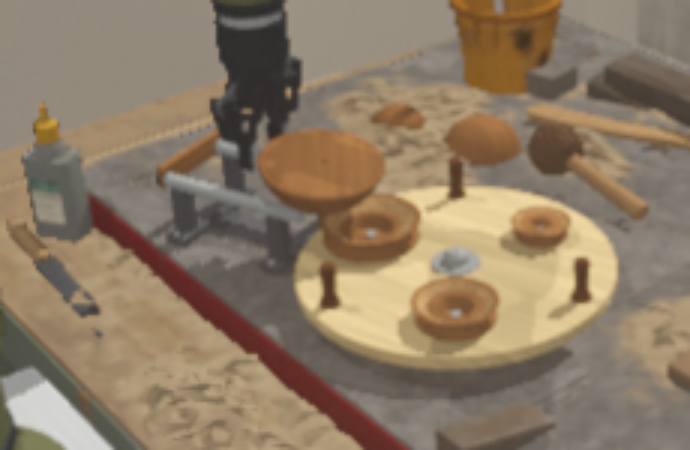

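Call:
jog_arm(
  deltas=[
    {"rx": 0,"ry": 0,"rz": 0,"dx": -0.012,"dy": 0,"dz": 0,"gripper": 0.5},
    {"rx": 0,"ry": 0,"rz": 0,"dx": -0.024,"dy": 0,"dz": 0,"gripper": 0.5},
    {"rx": 0,"ry": 0,"rz": 0,"dx": -0.036,"dy": 0,"dz": 0,"gripper": 0.5},
    {"rx": 0,"ry": 0,"rz": 0,"dx": -0.048,"dy": 0,"dz": 0,"gripper": 0.5},
    {"rx": 0,"ry": 0,"rz": 0,"dx": -0.06,"dy": 0,"dz": 0,"gripper": 0.5},
    {"rx": 0,"ry": 0,"rz": 0,"dx": -0.072,"dy": 0,"dz": 0,"gripper": 0.5},
    {"rx": 0,"ry": 0,"rz": 0,"dx": -0.084,"dy": 0,"dz": 0,"gripper": 0.5},
    {"rx": 0,"ry": 0,"rz": 0,"dx": -0.096,"dy": 0,"dz": 0,"gripper": 0.5},
  ],
)

```text
time_s: 13.65
ee_pos: [0.4708, 0.1878, 0.0659]
ee_rot: [0.0, 0.567, 0.824, -0.0]
wrist_force: [0.0, 0.8, -0.2]
opening: 0.0428
```

```bash
python3 - <<'E'
from rest import *
snap(11)
E
```

```text
t 13.65 p [0.4708 0.1878 0.0659] yang 20.9 zax [-0. -0. -1.] F [ 0.   0.8 -0.2] op 0.0428 q [-0.78  0.14  0.37  1.98 -0.06  1.04 -0.02]
tcp along 0.2168 lateral -0.0007 z 0.0659
face n 1261 tilt 0.457 tilt along(+=axis leans outwards) -0.441 lat 0.001 facec z 0.1108 ball s 0.1365 lat -0.0012 z 0.127 extent [-0.064 -0.069] [0.052 0.067]
```

View pics/s11.png

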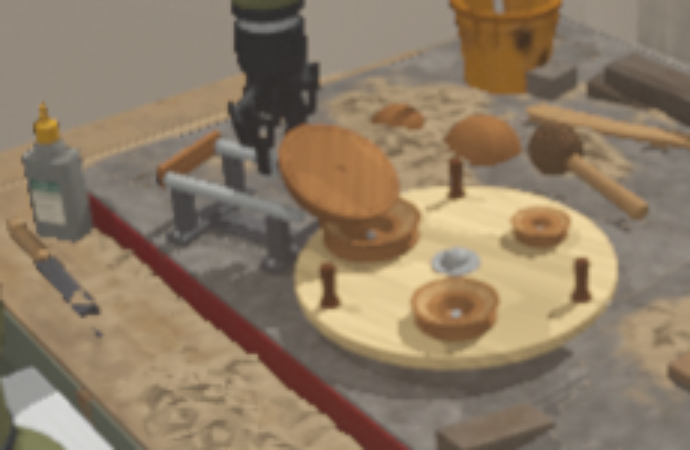

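Call:
jog_arm(
  deltas=[
    {"rx": 0,"ry": 0,"rz": 0,"dx": -0.012,"dy": 0,"dz": 0,"gripper": 0.5},
    {"rx": 0,"ry": 0,"rz": 0,"dx": -0.024,"dy": 0,"dz": 0,"gripper": 0.5},
    {"rx": 0,"ry": 0,"rz": 0,"dx": -0.036,"dy": 0,"dz": 0,"gripper": 0.5},
    {"rx": 0,"ry": 0,"rz": 0,"dx": -0.048,"dy": 0,"dz": 0,"gripper": 0.5},
    {"rx": 0,"ry": 0,"rz": 0,"dx": -0.06,"dy": 0,"dz": 0,"gripper": 0.5},
    {"rx": 0,"ry": 0,"rz": 0,"dx": -0.072,"dy": 0,"dz": 0,"gripper": 0.5},
    {"rx": 0,"ry": 0,"rz": 0,"dx": -0.084,"dy": 0,"dz": 0,"gripper": 0.5},
  ],
)

```text
time_s: 14.33
ee_pos: [0.4783, 0.1684, 0.066]
ee_rot: [0.0, 0.567, 0.824, 0.0]
wrist_force: [-0.0, 0.6, 0.9]
opening: 0.0426
```

```bash
python3 - <<'E'
from rest import *
snap(12)
E
```

```text
t 14.33 p [0.4783 0.1684 0.066 ] yang 20.9 zax [ 0.  0. -1.] F [-0.   0.6  0.9] op 0.0426 q [-0.75  0.14  0.39  1.98 -0.06  1.04  0.03]
tcp along 0.1959 lateral -0.0007 z 0.066
face n 1263 tilt 0.547 tilt along(+=axis leans outwards) -0.52 lat 0.003 facec z 0.0976 ball s 0.1065 lat -0.0004 z 0.1129 extent [-0.062 -0.068] [0.058 0.068]
```

View pics/s12.png

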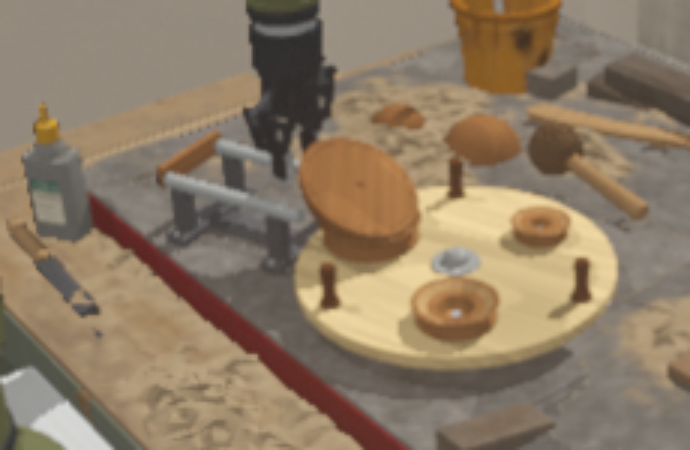

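Call:
jog_arm(
  deltas=[
    {"rx": 0,"ry": 0,"rz": 0,"dx": 0.03,"dy": 0,"dz": 0,"gripper": 0.5},
    {"rx": 0,"ry": 0,"rz": 0,"dx": 0.08,"dy": 0,"dz": 0,"gripper": 0.5},
    {"rx": 0,"ry": 0,"rz": 0,"dx": 0.1,"dy": 0,"dz": -0.05,"gripper": 0.4},
    {"rx": 0,"ry": 0,"rz": 0,"dx": 0.1,"dy": 0,"dz": -0.15,"gripper": 0.2},
    {"rx": 0,"ry": 0,"rz": 0,"dx": 0.1,"dy": 0,"dz": -0.25,"gripper": 0},
    {"rx": 0,"ry": 0,"rz": 0,"dx": 0.1,"dy": 0,"dz": -0.34,"gripper": 0},
    {"rx": 0,"ry": 0,"rz": 0,"dx": 0.0,"dy": 0,"dz": -0.34,"gripper": 0},
    {"rx": 0,"ry": 0,"rz": 0,"dx": -0.1,"dy": 0,"dz": -0.34,"gripper": 0},
    {"rx": 0,"ry": 0,"rz": 0,"dx": -0.164,"dy": 0,"dz": -0.34,"gripper": 0},
    {"rx": 0,"ry": 0,"rz": 0,"dx": -0.164,"dy": 0,"dz": -0.34,"gripper": 0},
    {"rx": 0,"ry": 0,"rz": 0,"dx": -0.164,"dy": 0,"dz": -0.34,"gripper": 0},
  ],
)

```text
time_s: 15.35
ee_pos: [0.4928, 0.1305, 0.151]
ee_rot: [-0.0, 0.568, 0.823, 0.0]
wrist_force: [-0.3, 1.2, -0.6]
opening: 0.0001
```

```bash
python3 - <<'E'
from rest import *
snap(13)
P,R=st();m=robot.camera_model("wrist");p,d=robot.snapshot("wrist");cv2.imwrite("pics/w13.png",p[:,:,::-1]);np.save("pics/w13.npy",d)
T=(cloud(m,d)-P)@R;X=cloud(m,d)
for v in range(200,300,6): print(v,T[v,256].round(4),X[v,256].round(3),'|',T[v,262].round(4))
for z in (0,-.01,-.02,-.03,-.04): print(z,uv(m,P+R@np.array([.011,.0,z])).round(0))
E
```

```text
t 15.35 p [0.4928 0.1305 0.151 ] yang 20.8 zax [-0.     0.001 -1.   ] F [-0.3  1.2 -0.6] op 0.0001 q [-0.72  0.05  0.43  1.88 -0.02  1.21  0.08]
tcp along 0.1554 lateral -0.0006 z 0.151
face n 1008 tilt 0.537 tilt along(+=axis leans outwards) -0.512 lat -0.001 facec z 0.0984 ball s 0.1085 lat -0.0015 z 0.1139 extent [-0.053 -0.072] [0.057 0.065]
t 15.45 p [0.4923 0.132  0.1508] yang 21.0 zax [-0.     0.001 -1.   ] F [-0.3 -0.2 -0.6] op 0.0 q [-0.73  0.05  0.43  1.88 -0.02  1.21  0.08]
200 [ 0.0093 -0.      0.0228] [0.489 0.141 0.128] | [0.0095 0.0043 0.0221]
206 [ 0.0041 -0.      0.0243] [0.491 0.136 0.127] | [0.0043 0.0044 0.0239]
212 [-0.0016 -0.      0.0271] [0.493 0.131 0.124] | [-0.0017  0.0045  0.0274]
218 [-0.008   0.      0.0312] [0.495 0.125 0.12 ] | [-0.0081  0.0047  0.0313]
224 [-0.0147  0.      0.0354] [0.498 0.118 0.115] | [-0.0149  0.0048  0.0359]
230 [ 0.0106 -0.0001 -0.0348] [0.488 0.142 0.186] | [ 0.0111  0.003  -0.0359]
236 [ 0.0107 -0.0001 -0.0426] [0.488 0.142 0.193] | [ 0.0111  0.0028 -0.0434]
242 [ 0.0112 -0.0002 -0.0503] [0.488 0.142 0.201] | [ 0.0112  0.0027 -0.0503]
248 [ 0.011  -0.0002 -0.0562] [0.488 0.142 0.207] | [ 0.0118  0.0025 -0.0578]
254 [ 0.011  -0.0002 -0.0619] [0.488 0.142 0.213] | [ 0.0106  0.0024 -0.0612]
260 [ 0.0101 -0.0002 -0.0655] [0.488 0.141 0.216] | [ 0.01    0.0024 -0.0654]
266 [ 0.0076 -0.0002 -0.0661] [0.489 0.139 0.217] | [ 0.0122  0.0021 -0.074 ]
272 [ 0.0043 -0.0002 -0.0655] [0.491 0.136 0.216] | [ 0.0121  0.0021 -0.0781]
278 [ 0.0016 -0.0002 -0.066 ] [0.492 0.133 0.217] | [ 0.0102  0.002  -0.0792]
284 [-0.0023 -0.0002 -0.0647] [0.493 0.13  0.216] | [ 0.0047  0.0022 -0.075 ]
290 [-0.0049 -0.0002 -0.0654] [0.494 0.127 0.216] | [ 0.0024  0.0022 -0.0757]
296 [-0.0073 -0.0002 -0.0663] [0.495 0.125 0.217] | [-0.0005  0.0022 -0.0756]
0 [[256. 208.]]
-0.01 [[256. 213.]]
-0.02 [[256. 219.]]
-0.03 [[256. 226.]]
-0.04 [[256. 233.]]
```

View pics/w13.png

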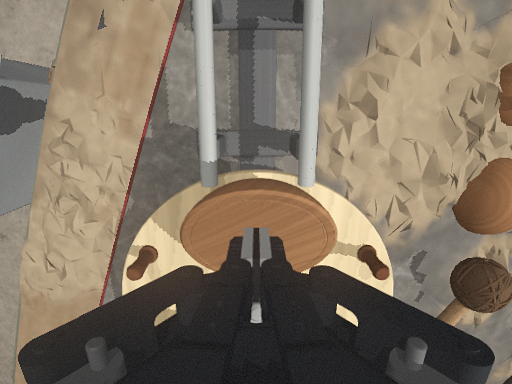

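View pics/s13.png

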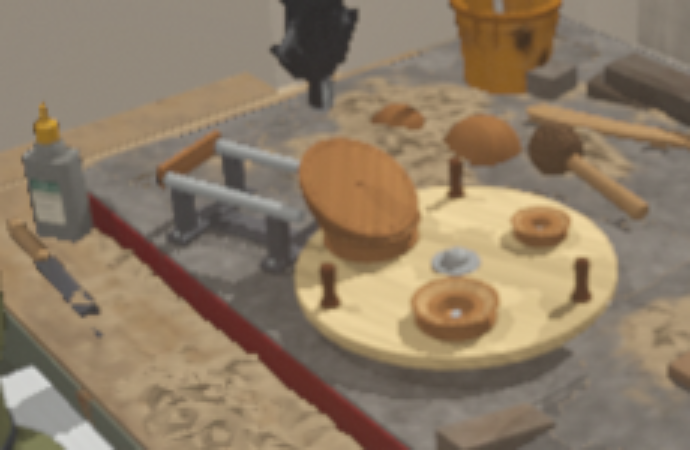

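Call:
jog_arm(
  deltas=[
    {"rx": 0,"ry": 0,"rz": 0,"dx": 0,"dy": 0,"dz": 0.06,"gripper": 0},
    {"rx": 0,"ry": 0,"rz": 0,"dx": 0,"dy": 0,"dz": 0.12,"gripper": 0},
    {"rx": 0,"ry": 0,"rz": 0,"dx": 0,"dy": 0,"dz": 0.16,"gripper": 0},
    {"rx": 0,"ry": 0,"rz": 0,"dx": 0,"dy": 0,"dz": 0.18,"gripper": 0},
    {"rx": 0,"ry": 0,"rz": 0,"dx": 0,"dy": 0,"dz": 0.188,"gripper": 0},
    {"rx": 0,"ry": 0,"rz": 0,"dx": 0,"dy": 0,"dz": 0.196,"gripper": 0},
    {"rx": 0,"ry": 0,"rz": 0,"dx": 0,"dy": 0,"dz": 0.204,"gripper": 0},
    {"rx": 0,"ry": 0,"rz": 0,"dx": 0,"dy": 0,"dz": 0.212,"gripper": 0},
  ],
)

```text
time_s: 16.17
ee_pos: [0.4934, 0.1306, 0.0986]
ee_rot: [0.0, 0.567, 0.824, 0.001]
wrist_force: [-1.2, 0.3, 1.2]
opening: 0.0002
```

```bash
python3 - <<'E'
from rest import *
rad()
E
```

```text
t 16.17 p [0.4934 0.1306 0.0986] yang 20.9 zax [ 0.001  0.001 -1.   ] F [-1.2  0.3  1.2] op 0.0002 q [-0.72  0.11  0.43  1.94 -0.05  1.1   0.1 ]
tcp along 0.1552 lateral -0.0012 z 0.0986
```

Contact should be close. From here I'll press in about 1.5 mm steps and watch the force.

Call:
jog_arm(
  deltas=[
    {"rx": 0,"ry": 0,"rz": 0,"dx": 0,"dy": 0,"dz": 0.006,"gripper": 0},
    {"rx": 0,"ry": 0,"rz": 0,"dx": 0,"dy": 0,"dz": 0.012,"gripper": 0},
    {"rx": 0,"ry": 0,"rz": 0,"dx": 0,"dy": 0,"dz": 0.018,"gripper": 0},
    {"rx": 0,"ry": 0,"rz": 0,"dx": 0,"dy": 0,"dz": 0.024,"gripper": 0},
  ],
)

```text
time_s: 16.5
ee_pos: [0.4932, 0.1306, 0.0923]
ee_rot: [0.0, 0.567, 0.824, 0.0]
wrist_force: [-0.0, -0.2, 1.1]
opening: -0.0002
```

Call:
jog_arm(
  deltas=[
    {"rx": 0,"ry": 0,"rz": 0,"dx": 0,"dy": 0,"dz": 0.006,"gripper": 0},
    {"rx": 0,"ry": 0,"rz": 0,"dx": 0,"dy": 0,"dz": 0.012,"gripper": 0},
    {"rx": 0,"ry": 0,"rz": 0,"dx": 0,"dy": 0,"dz": 0.018,"gripper": 0},
    {"rx": 0,"ry": 0,"rz": 0,"dx": 0,"dy": 0,"dz": 0.024,"gripper": 0},
  ],
)

```text
time_s: 16.83
ee_pos: [0.4929, 0.1305, 0.0858]
ee_rot: [0.0, 0.567, 0.824, 0.0]
wrist_force: [0.2, 0.7, 1.4]
opening: -0.0002
```

```bash
python3 - <<'E'
from rest import *
snap(14)
E
```

```text
t 16.83 p [0.4929 0.1305 0.0858] yang 20.9 zax [ 0.  0. -1.] F [0.2 0.7 1.4] op -0.0002 q [-0.71  0.12  0.43  1.95 -0.06  1.08  0.11]
tcp along 0.1554 lateral -0.0007 z 0.0858
face n 1015 tilt 0.305 tilt along(+=axis leans outwards) -0.3 lat 0.005 facec z 0.0959 ball s 0.1071 lat -0.0004 z 0.1131 extent [-0.054 -0.07 ] [0.052 0.066]
```

View pics/s14.png

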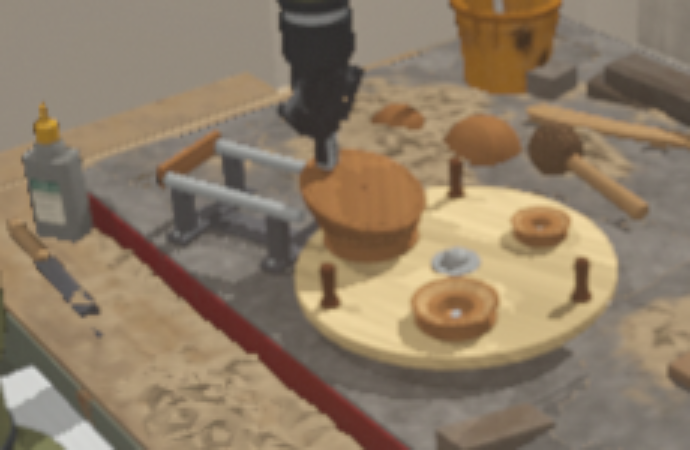

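Call:
jog_arm(
  deltas=[
    {"rx": 0,"ry": 0,"rz": 0,"dx": 0,"dy": 0,"dz": 0.006,"gripper": 0},
    {"rx": 0,"ry": 0,"rz": 0,"dx": 0,"dy": 0,"dz": 0.012,"gripper": 0},
    {"rx": 0,"ry": 0,"rz": 0,"dx": 0,"dy": 0,"dz": 0.018,"gripper": 0},
    {"rx": 0,"ry": 0,"rz": 0,"dx": 0,"dy": 0,"dz": 0.024,"gripper": 0},
    {"rx": 0,"ry": 0,"rz": 0,"dx": 0,"dy": 0,"dz": 0.03,"gripper": 0},
    {"rx": 0,"ry": 0,"rz": 0,"dx": 0,"dy": 0,"dz": 0.036,"gripper": 0},
    {"rx": 0,"ry": 0,"rz": 0,"dx": 0,"dy": 0,"dz": 0.042,"gripper": 0},
  ],
)

```text
time_s: 17.52
ee_pos: [0.4928, 0.1302, 0.0754]
ee_rot: [0.0, 0.567, 0.824, -0.0]
wrist_force: [0.0, -0.6, 3.7]
opening: -0.0002
```

```bash
cat >> rest.py <<'E'
def wface(tag):
    o=robot.get_obs();m=robot.camera_model("wrist");p,d=robot.snapshot("wrist");cv2.imwrite(f"pics/w{tag}.png",p[:,:,::-1])
    w,x,y,z=o['ee_rot'];R=Ro.from_quat([x,y,z,w]).as_matrix()
    X=cloud(m,d);T=(X-o['ee_pos'])@R
    e=X[...,:2]-hub;s=e@RD;l=e@np.array([-RD[1],RD[0]])
    k=(np.hypot(s-.107,l)<.064)&(X[...,2]>.08)&(X[...,2]<.14)&((abs(T[...,1])>.022)|(T[...,0]>.02))
    q=X[k]
    for _ in range(5):
        c=q.mean(0);n=np.linalg.svd(q-c,full_matrices=False)[2][2];n*=np.sign(n[2]);r=(q-c)@n;q=q[abs(r)<max(.002,2*np.std(r))]
    print('wrist face n',len(q),'tilt',np.arccos(n[2]).round(4),'along',(n[:2]@RD).round(4),'lat',(n[:2]@np.array([-RD[1],RD[0]])).round(4),'z at rest axis',(c[2]-((hub+.105*RD-c[:2])@n[:2])/n[2]).round(4))
E
python3 - <<'E'
from rest import *
snap(15);wface(15)
E
```

```text
t 17.52 p [0.4928 0.1302 0.0754] yang 20.9 zax [-0. -0. -1.] F [ 0.  -0.6  3.7] op -0.0002 q [-0.71  0.13  0.43  1.96 -0.06  1.06  0.11]
tcp along 0.1551 lateral -0.0005 z 0.0754
face n 907 tilt 0.114 tilt along(+=axis leans outwards) -0.113 lat 0.005 facec z 0.0951 ball s 0.1085 lat -0.0012 z 0.113 extent [-0.049 -0.069] [0.051 0.067]
wrist face n 3777 tilt 0.1221 along -0.1218 lat 0.0012 z at rest axis 0.0962
```

View pics/w15.png

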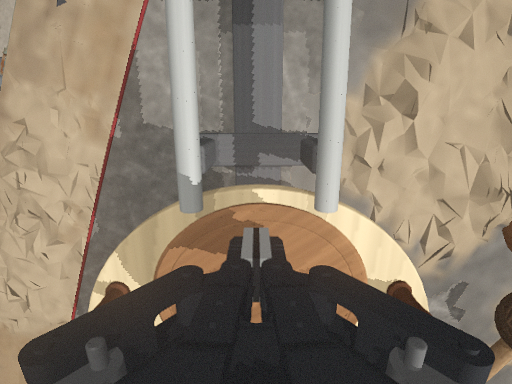

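Call:
jog_arm(
  deltas=[
    {"rx": 0,"ry": 0,"rz": 0,"dx": 0,"dy": 0,"dz": 0.005,"gripper": 0},
    {"rx": 0,"ry": 0,"rz": 0,"dx": 0,"dy": 0,"dz": 0.01,"gripper": 0},
    {"rx": 0,"ry": 0,"rz": 0,"dx": 0,"dy": 0,"dz": 0.015,"gripper": 0},
    {"rx": 0,"ry": 0,"rz": 0,"dx": 0,"dy": 0,"dz": 0.02,"gripper": 0},
  ],
)

```text
time_s: 18.0
ee_pos: [0.4935, 0.1299, 0.0708]
ee_rot: [0.001, 0.567, 0.824, 0.0]
wrist_force: [-0.4, -1.4, 5.3]
opening: -0.0002
```

```bash
python3 - <<'E'
from rest import *
P=np.array([9,9,9.]);print('level calib on rails:');
for f in ("top0","t5"): 
    face(np.load(f"pics/{f}.npy"),np.eye(3),P)
snap(16);wface(16)
E
```

```text
level calib on rails:
face n 1454 tilt 0.057 tilt along(+=axis leans outwards) -0.054 lat 0.019 facec z 0.1141 ball s 0.2249 lat 0.0007 z 0.1321 extent [-0.069 -0.069] [0.069 0.068]
face n 1481 tilt 0.056 tilt along(+=axis leans outwards) -0.052 lat 0.021 facec z 0.1144 ball s 0.2243 lat 0.0004 z 0.1323 extent [-0.068 -0.069] [0.07  0.067]
t 18.0 p [0.4935 0.1299 0.0708] yang 20.9 zax [ 0.001 -0.    -1.   ] F [-0.4 -1.4  5.3] op -0.0002 q [-0.71  0.14  0.43  1.97 -0.07  1.05  0.11]
tcp along 0.1546 lateral -0.001 z 0.0708
face n 906 tilt 0.035 tilt along(+=axis leans outwards) -0.035 lat -0.001 facec z 0.0959 ball s 0.109 lat 0.0 z 0.1139 extent [-0.049 -0.069] [0.036 0.068]
wrist face n 3912 tilt 0.0231 along -0.0219 lat 0.0074 z at rest axis 0.0973
```

```bash
python3 - <<'E'
from rest import *
L=np.array([-RD[1],RD[0]])
def fit(q):
    for _ in range(5):
        c=q.mean(0);n=np.linalg.svd(q-c,full_matrices=False)[2][2];n*=np.sign(n[2]);r=(q-c)@n;q=q[abs(r)<max(.0015,2*np.std(r))]
    return n,c,len(q),np.std(r)
m=robot.camera_model("top")
for f in ("top0","t5","t16"):
    X=cloud(m,np.load(f"pics/{f}.npy"));x,y,z=np.moveaxis(X,-1,0);k=(abs(z-.034)<.006)&(np.hypot(x-hub[0],y-hub[1])<.16)
    n,c,N,sd=fit(X[k]);print(f,'plate along',(n[:2]@RD).round(4),'lat',(n[:2]@L).round(4),c.round(4),N,sd.round(4))
# wrist on w7 blank face on rails : pose static then p=[.4575 .2175 .095] 
mw=robot.camera_model("wrist");o=robot.get_obs();w,x,y,z=o['ee_rot'];R=Ro.from_quat([x,y,z,w]).as_matrix()
Rct=mw['R']@R; tct=mw['R']@o['ee_pos']+mw['t']   # cam = Rct*tool + tct
P7=np.array([.4575,.2175,.095]); d=np.load("pics/w7.npy")
a=np.radians(20.9);R7=np.array([[-np.sin(a),np.cos(a),0],[np.cos(a),np.sin(a),0],[0,0,-1]])
m7=dict(mw);m7['R']=Rct@R7.T;m7['t']=tct-m7['R']@P7
X=cloud(m7,d);T=(X-P7)@R7;e=X[...,:2]-hub;s=e@RD;l=e@L
k=(np.hypot(s-.225,l)<.062)&(X[...,2]>.105)&(X[...,2]<.125)&(T[...,0]>.015)
n,c,N,sd=fit(X[k]);print('wrist on rails along',(n[:2]@RD).round(4),'lat',(n[:2]@L).round(4),c.round(4),N)
E
```

```text
top0 plate along 0.0005 lat -0.0022 [ 0.5505 -0.008   0.0338] 5545 0.0019
t5 plate along -0.0008 lat 0.0001 [ 0.5513 -0.0203  0.0338] 5499 0.0019
t16 plate along -0.0005 lat 0.0004 [ 0.554  -0.0306  0.0338] 5035 0.0019
wrist on rails along -0.0444 lat 0.025 [0.4501 0.2408 0.1185] 4522
```

Call:
jog_arm(
  deltas=[
    {"rx": 0,"ry": 0,"rz": 0,"dx": 0,"dy": 0,"dz": 0.003,"gripper": 0},
    {"rx": 0,"ry": 0,"rz": 0,"dx": 0,"dy": 0,"dz": 0.006,"gripper": 0},
    {"rx": 0,"ry": 0,"rz": 0,"dx": 0,"dy": 0,"dz": 0.006,"gripper": 0},
  ],
)

```text
time_s: 18.4
ee_pos: [0.4935, 0.1299, 0.0695]
ee_rot: [0.001, 0.567, 0.824, 0.0]
wrist_force: [1.2, -3.3, 5.9]
opening: 0.0
```

```bash
python3 - <<'E'
from rest import *
snap(17);wface(17)
E
```

```text
t 18.4 p [0.4935 0.1299 0.0695] yang 20.9 zax [ 0.001 -0.    -1.   ] F [ 1.2 -3.3  5.9] op 0.0 q [-0.71  0.14  0.43  1.97 -0.07  1.04  0.11]
tcp along 0.1546 lateral -0.001 z 0.0695
face n 929 tilt 0.012 tilt along(+=axis leans outwards) 0.005 lat 0.011 facec z 0.0958 ball s 0.1093 lat 0.0002 z 0.1138 extent [-0.048 -0.069] [0.037 0.067]
wrist face n 3904 tilt 0.0046 along 0.0035 lat 0.003 z at rest axis 0.0976
```

Call:
jog_arm(
  deltas=[
    {"rx": 0,"ry": 0,"rz": 0,"dx": 0,"dy": 0,"dz": -0.008,"gripper": 0},
    {"rx": 0,"ry": 0,"rz": 0,"dx": 0,"dy": 0,"dz": -0.03,"gripper": 0},
    {"rx": 0,"ry": 0,"rz": 0,"dx": 0,"dy": 0,"dz": -0.1,"gripper": 0},
    {"rx": 0,"ry": 0,"rz": 0,"dx": 0.1,"dy": 0,"dz": -0.2,"gripper": 0},
    {"rx": 0,"ry": 0,"rz": 0,"dx": 0.25,"dy": 0,"dz": -0.3,"gripper": 0},
    {"rx": 0,"ry": 0,"rz": 0,"dx": 0.4,"dy": 0,"dz": -0.35,"gripper": 0},
    {"rx": 0,"ry": 0,"rz": 0,"dx": 0.55,"dy": 0,"dz": -0.4,"gripper": 0},
    {"rx": 0,"ry": 0,"rz": 0,"dx": 0.7,"dy": 0,"dz": -0.4,"gripper": 0},
    {"rx": 0,"ry": 0,"rz": 0,"dx": 0.8,"dy": 0,"dz": -0.4,"gripper": 0},
    {"rx": 0,"ry": 0,"rz": 0,"dx": 0.8,"dy": 0,"dz": -0.4,"gripper": 0},
  ],
)

```text
time_s: 19.38
ee_pos: [0.4168, 0.3243, 0.1688]
ee_rot: [-0.002, 0.563, 0.827, 0.0]
wrist_force: [-0.2, -0.0, 0.4]
opening: 0.0001
```

```bash
python3 - <<'E'
from rest import *
snap(18);wface(18)
look("t18b")
d=np.load("pics/t18b.npy");X=cloud(robot.camera_model("top"),d)
k=(X[...,2]>.09)&(X[...,2]<.102)&(np.hypot(X[...,0]-.51,X[...,1]-.083)<.1)
c=max(cv2.findContours(k.astype(np.uint8),cv2.RETR_EXTERNAL,cv2.CHAIN_APPROX_NONE)[0],key=cv2.contourArea).reshape(-1,2)
f,s=fitcirc(X[c[:,1],c[:,0]]);e=f[:2]-hub;print('face circ',f,'s',e@RD,'lat',e@np.array([-RD[1],RD[0]]),'z',np.median(X[...,2][k]))
E
```

```text
t 19.38 p [0.4168 0.3243 0.1688] yang 21.5 zax [-0.002  0.003 -1.   ] F [-0.2 -0.   0.4] op 0.0001 q [-0.94  0.08  0.25  1.81 -0.02  1.25 -0.31]
tcp along 0.3635 lateral 0.0006 z 0.1688
face n 1365 tilt 0.026 tilt along(+=axis leans outwards) -0.025 lat -0.006 facec z 0.0947 ball s 0.1059 lat -0.0006 z 0.1127 extent [-0.068 -0.069] [0.068 0.068]rest.py:56: RuntimeWarning: Mean of empty slice.
  c=q.mean(0);n=np.linalg.svd(q-c,full_matrices=False)[2][2];n*=np.sign(n[2]);r=(q-c)@n;q=q[abs(r)<max(.002,2*np.std(r))]
  ret = um.true_divide(
Traceback (most recent call last):
  File "rest.py", line 56, in wface
    c=q.mean(0);n=np.linalg.svd(q-c,full_matrices=False)[2][2];n*=np.sign(n[2]);r=(q-c)@n;q=q[abs(r)<max(.002,2*np.std(r))]
                  ~~~~~~~~~~~~~~~~~~~~~~~~~~~~~~~~~~~~~~~~~^^^
IndexError: index 2 is out of bounds for axis 0 with size 0
```

View pics/t18.png

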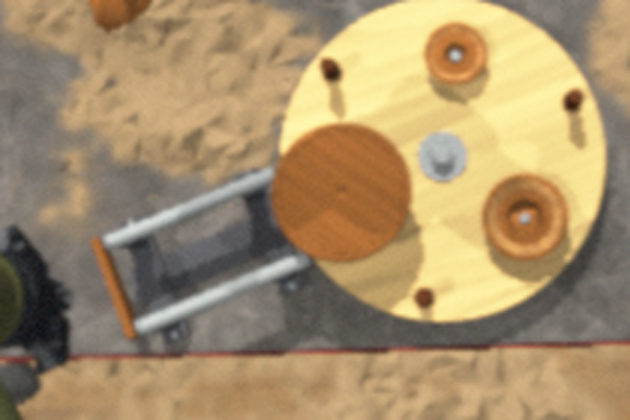

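View pics/s18.png

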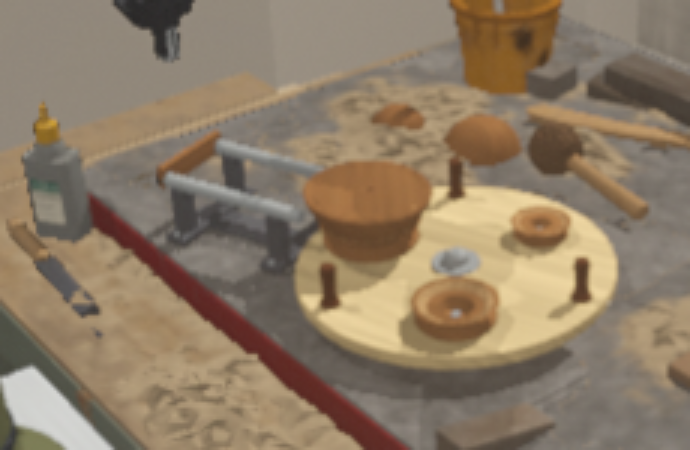

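```bash
python3 - <<'E'
from rest import *
L=np.array([-RD[1],RD[0]])
for i in range(4):
    for nm in ("top","scene"):
        d=robot.snapshot(nm)[1];X=cloud(robot.camera_model(nm),d);e=X[...,:2]-hub-.1055*RD
        k=(np.hypot(e[...,0],e[...,1])<.063)&(abs(X[...,2]-.095)<.01)
        q=X[k]
        for _ in range(4):
            c=q.mean(0);n=np.linalg.svd(q-c,full_matrices=False)[2][2];n*=np.sign(n[2]);r=(q-c)@n;q=q[abs(r)<.006]
        print(nm,len(q),'along',(n[:2]@RD).round(4),'lat',(n[:2]@L).round(4),'tilt',np.arccos(n[2]).round(4),'z',c[2].round(4))
look("t19")
E
```

```text
top 1451 along -0.0326 lat -0.0089 tilt 0.0338 z 0.0946
scene 600 along -0.0328 lat -0.0155 tilt 0.0363 z 0.0938
top 1428 along -0.0341 lat -0.0091 tilt 0.0353 z 0.0946
scene 603 along -0.0318 lat -0.0126 tilt 0.0343 z 0.0938
top 1436 along -0.0382 lat -0.0094 tilt 0.0394 z 0.0946
scene 604 along -0.0305 lat -0.0133 tilt 0.0333 z 0.094
top 1435 along -0.0324 lat -0.0084 tilt 0.0335 z 0.0946
scene 605 along -0.0336 lat -0.01 tilt 0.0351 z 0.0938
rest 319 circ [ 0.6525 -0.0309  0.0323] 0.1055 -8.85 mean ang -8.82
rest 588 circ [ 0.4824 -0.0963  0.0434] 0.1048 -128.92 mean ang -128.77
peg 26 circ [0.6389 0.0973 0.0078] 0.1441 50.99 mean ang 51.24
peg 28 circ [ 0.6005 -0.1494  0.008 ] 0.1445 -68.78 mean ang -68.92
peg 28 circ [31.724  74.4258 80.7361] 80.7051 67.28 mean ang 170.94
```

```bash
python3 - <<'E'
from rest import *
L=np.array([-RD[1],RD[0]])
q=hub+.159*RD+.010*L
to([q[0],q[1],.16],20.9); to([q[0],q[1],.08],20.9)
E
```

```text
t 19.98 p [0.4217 0.3168 0.169 ] yang 20.9 zax [ 0.  0. -1.] F [ 0.2 -0.2 -0.1] op 0.0003 q [-0.94  0.08  0.26  1.81 -0.02  1.25 -0.31]
dxyz [-0.784 -0.042  0.036]
rot [ 0. -0. -0.]
t 19.98 p [0.4217 0.3168 0.169 ] yang 20.9 zax [ 0.  0. -1.] F [ 0.2 -0.2 -0.1] op 0.0003 q [-0.94  0.08  0.26  1.81 -0.02  1.25 -0.31]
dxyz [-0.784 -0.042  0.356]
rot [ 0. -0. -0.]
```

Call:
jog_arm(
  deltas=[
    {"rx": 0,"ry": 0,"rz": 0,"dx": -0.12,"dy": -0.042,"dz": 0,"gripper": 0},
    {"rx": 0,"ry": 0,"rz": 0,"dx": -0.26,"dy": -0.042,"dz": 0,"gripper": 0},
    {"rx": 0,"ry": 0,"rz": 0,"dx": -0.4,"dy": -0.042,"dz": 0,"gripper": 0},
    {"rx": 0,"ry": 0,"rz": 0,"dx": -0.54,"dy": -0.042,"dz": 0,"gripper": 0},
    {"rx": 0,"ry": 0,"rz": 0,"dx": -0.68,"dy": -0.042,"dz": 0.05,"gripper": 0},
    {"rx": 0,"ry": 0,"rz": 0,"dx": -0.784,"dy": -0.042,"dz": 0.12,"gripper": 0},
    {"rx": 0,"ry": 0,"rz": 0,"dx": -0.784,"dy": -0.042,"dz": 0.2,"gripper": 0},
    {"rx": 0,"ry": 0,"rz": 0,"dx": -0.784,"dy": -0.042,"dz": 0.28,"gripper": 0},
    {"rx": 0,"ry": 0,"rz": 0,"dx": -0.784,"dy": -0.042,"dz": 0.32,"gripper": 0},
    {"rx": 0,"ry": 0,"rz": 0,"dx": -0.784,"dy": -0.042,"dz": 0.34,"gripper": 0},
    {"rx": 0,"ry": 0,"rz": 0,"dx": -0.784,"dy": -0.042,"dz": 0.356,"gripper": 0},
    {"rx": 0,"ry": 0,"rz": 0,"dx": -0.784,"dy": -0.042,"dz": 0.356,"gripper": 0},
  ],
)

```text
time_s: 20.98
ee_pos: [0.4816, 0.1308, 0.08]
ee_rot: [0.0, 0.567, 0.824, -0.0]
wrist_force: [-0.3, -0.6, -0.4]
opening: 0.0001
```

Call:
jog_arm(
  deltas=[
    {"rx": 0,"ry": 0,"rz": 0,"dx": 0,"dy": 0,"dz": 0.006,"gripper": 0},
    {"rx": 0,"ry": 0,"rz": 0,"dx": 0,"dy": 0,"dz": 0.012,"gripper": 0},
    {"rx": 0,"ry": 0,"rz": 0,"dx": 0,"dy": 0,"dz": 0.018,"gripper": 0},
    {"rx": 0,"ry": 0,"rz": 0,"dx": 0,"dy": 0,"dz": 0.024,"gripper": 0},
    {"rx": 0,"ry": 0,"rz": 0,"dx": 0,"dy": 0,"dz": 0.03,"gripper": 0},
    {"rx": 0,"ry": 0,"rz": 0,"dx": 0,"dy": 0,"dz": 0.035,"gripper": 0},
    {"rx": 0,"ry": 0,"rz": 0,"dx": 0,"dy": 0,"dz": 0.035,"gripper": 0},
  ],
)

```text
time_s: 21.57
ee_pos: [0.4814, 0.1303, 0.071]
ee_rot: [-0.0, 0.567, 0.824, -0.0]
wrist_force: [-1.0, -0.2, 0.2]
opening: 0.0004
```

```bash
python3 - <<'E'
from rest import *
rad();wface(20)
E
```

```text
t 21.57 p [0.4814 0.1303 0.071 ] yang 20.9 zax [-0. -0. -1.] F [-1.  -0.2  0.2] op 0.0004 q [-0.73  0.11  0.44  1.99 -0.06  1.05  0.1 ]
tcp along 0.1593 lateral 0.0101 z 0.071
wrist face n 3172 tilt 0.0332 along -0.032 lat -0.0088 z at rest axis 0.0966
```

Call:
jog_arm(
  deltas=[
    {"rx": 0,"ry": 0,"rz": 0,"dx": 0,"dy": 0,"dz": 0.004,"gripper": 0},
    {"rx": 0,"ry": 0,"rz": 0,"dx": 0,"dy": 0,"dz": 0.008,"gripper": 0},
    {"rx": 0,"ry": 0,"rz": 0,"dx": 0,"dy": 0,"dz": 0.012,"gripper": 0},
    {"rx": 0,"ry": 0,"rz": 0,"dx": 0,"dy": 0,"dz": 0.012,"gripper": 0},
  ],
)

```text
time_s: 21.95
ee_pos: [0.4821, 0.1304, 0.0685]
ee_rot: [0.0, 0.567, 0.824, 0.0]
wrist_force: [0.4, 0.8, 3.2]
opening: -0.0003
```

```bash
python3 - <<'E'
from rest import *
rad();wface(21)
E
```

```text
t 21.95 p [0.4821 0.1304 0.0685] yang 20.9 zax [ 0.001  0.    -1.   ] F [0.4 0.8 3.2] op -0.0003 q [-0.73  0.12  0.44  2.   -0.06  1.04  0.1 ]
tcp along 0.1592 lateral 0.0095 z 0.0685
wrist face n 3151 tilt 0.0083 along 0.0032 lat 0.0077 z at rest axis 0.0967
```

Call:
jog_arm(
  deltas=[
    {"rx": 0,"ry": 0,"rz": 0,"dx": 0,"dy": 0,"dz": -0.006,"gripper": 0},
    {"rx": 0,"ry": 0,"rz": 0,"dx": 0,"dy": 0,"dz": -0.015,"gripper": 0},
    {"rx": 0,"ry": 0,"rz": 0,"dx": 0,"dy": 0,"dz": -0.03,"gripper": 0},
    {"rx": 0,"ry": 0,"rz": 0,"dx": 0,"dy": 0,"dz": -0.04,"gripper": 0},
    {"rx": 0,"ry": 0,"rz": 0,"dx": 0,"dy": 0,"dz": -0.04,"gripper": 0},
  ],
)

```text
time_s: 22.42
ee_pos: [0.482, 0.1306, 0.0789]
ee_rot: [0.0, 0.567, 0.824, 0.0]
wrist_force: [0.1, 0.5, 0.1]
opening: 0.0001
```

```bash
python3 - <<'E'
from rest import *
rad();wface(22);wface(23)
E
```

```text
t 22.42 p [0.482  0.1306 0.0789] yang 20.9 zax [ 0.001  0.001 -1.   ] F [0.1 0.5 0.1] op 0.0001 q [-0.73  0.1   0.44  1.99 -0.05  1.06  0.09]
tcp along 0.1594 lateral 0.0095 z 0.0789
wrist face n 3650 tilt 0.0076 along -0.0069 lat -0.0034 z at rest axis 0.0966
wrist face n 3625 tilt 0.0081 along -0.0071 lat -0.0039 z at rest axis 0.0966
```

Call:
jog_arm(
  deltas=[
    {"rx": 0,"ry": 0,"rz": 0,"dx": 0,"dy": 0,"dz": -0.08,"gripper": 0},
    {"rx": 0,"ry": 0,"rz": 0,"dx": 0,"dy": 0,"dz": -0.2,"gripper": 0},
    {"rx": 0,"ry": 0,"rz": 0,"dx": 0.1,"dy": 0,"dz": -0.32,"gripper": 0},
    {"rx": 0,"ry": 0,"rz": 0,"dx": 0.25,"dy": 0,"dz": -0.4,"gripper": 0},
    {"rx": 0,"ry": 0,"rz": 0,"dx": 0.4,"dy": 0,"dz": -0.4,"gripper": 0},
    {"rx": 0,"ry": 0,"rz": 0,"dx": 0.55,"dy": 0,"dz": -0.4,"gripper": 0},
    {"rx": 0,"ry": 0,"rz": 0,"dx": 0.7,"dy": 0,"dz": -0.4,"gripper": 0},
    {"rx": 0,"ry": 0,"rz": 0,"dx": 0.8,"dy": 0,"dz": -0.4,"gripper": 0},
    {"rx": 0,"ry": 0,"rz": 0,"dx": 0.8,"dy": 0,"dz": -0.4,"gripper": 0},
    {"rx": 0,"ry": 0,"rz": 0,"dx": 0.8,"dy": 0,"dz": -0.4,"gripper": 0},
  ],
)

```text
time_s: 23.35
ee_pos: [0.4092, 0.3185, 0.1778]
ee_rot: [0.0, 0.565, 0.825, -0.0]
wrist_force: [-0.6, -0.3, -0.7]
opening: -0.0001
```

```bash
python3 - <<'E'
from rest import *
L=np.array([-RD[1],RD[0]])
snap(24)
for i in range(2):
    for nm in ("top","scene"):
        d=robot.snapshot(nm)[1];X=cloud(robot.camera_model(nm),d);e=X[...,:2]-hub-.1055*RD
        k=(np.hypot(e[...,0],e[...,1])<.063)&(abs(X[...,2]-.095)<.01)
        q=X[k]
        for _ in range(4):
            c=q.mean(0);n=np.linalg.svd(q-c,full_matrices=False)[2][2];n*=np.sign(n[2]);r=(q-c)@n;q=q[abs(r)<.006]
        print(nm,len(q),'along',(n[:2]@RD).round(4),'lat',(n[:2]@L).round(4),'tilt',np.arccos(n[2]).round(4),'z',c[2].round(4))
look("t25")
a=np.load("pics/top0.npy");b=np.load("pics/t25.npy")
p0=cv2.imread("pics/top0.png");p1=cv2.imread("pics/t25.png");df=(cv2.absdiff(p0,p1).max(2)>45);print('changed px per region: mid',df[110:155,125:195].sum(),'swab/right',df[110:140,195:260].sum(),'right tools',df[160:265,310:450].sum())
E
```

```text
t 23.35 p [0.4092 0.3185 0.1778] yang 21.1 zax [-0.    -0.001 -1.   ] F [-0.6 -0.3 -0.7] op -0.0001 q [-0.95  0.05  0.25  1.82 -0.01  1.27 -0.33]
tcp along 0.3609 lateral 0.0098 z 0.1778
face n 1326 tilt 0.022 tilt along(+=axis leans outwards) -0.012 lat -0.018 facec z 0.0945 ball s 0.1047 lat -0.0005 z 0.1125 extent [-0.068 -0.069] [0.068 0.068]
top 1439 along -0.0112 lat -0.0056 tilt 0.0125 z 0.0946
scene 594 along -0.0058 lat -0.0106 tilt 0.0121 z 0.0941
top 1433 along -0.0089 lat -0.0034 tilt 0.0095 z 0.0946
scene 596 along -0.0112 lat -0.0097 tilt 0.0148 z 0.0939
rest 324 circ [ 0.6524 -0.031   0.0325] 0.1055 -8.88 mean ang -8.8
rest 579 circ [ 0.4824 -0.0963  0.0434] 0.1048 -128.89 mean ang -128.88
peg 26 circ [0.6394 0.0975 0.0081] 0.1446 50.89 mean ang 51.22
peg 28 circ [ 0.6006 -0.1495  0.0081] 0.1446 -68.77 mean ang -68.91
peg 28 circ [23.356  59.8747 64.1118] 64.0854 69.15 mean ang 170.94
changed px per region: mid 0 swab/right 0 right tools 0
```

View pics/t25.png

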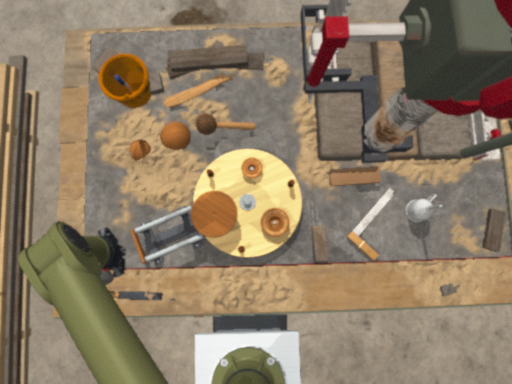

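The top view shows the blank at (213,213) sitting in the wide rest, level and centred. The gripper is clear at (110,250), and nothing else on the table has moved. I'm handing the job in.

```bash
python3 -c "
from bench import robot
print(robot.job_done())"
```

```text
the job is handed in; nothing more can be done
None
```

The big blank is in the widest rest, level and centred, and I handed the job in at about 24 s. No verdict was reported.

**What I did:**
- I turned the stand about 94° clockwise by peg1, until the widest rest faced the rails at about 111° (the rail line is 111.1°).
- I pushed the blank along the rails with the half-open fingers until it dropped in, tilted about 0.54 rad.
- I pressed its high edge gently with shut fingers, twice. The highest force I read at the end of a move was about 7 N.

**Last checks:**

| Check | Measured | Limit |
|---|---|---|
| Face tilt (plane fits to the top, scene and wrist cameras) | 0.008–0.015 rad | 0.05 rad |
| Distance of the ball centre from the rest's axis | within 1 mm | 6 mm |
| Height of the ball centre | 0.1125 m | home is 0.113 m, up to 0.116 m allowed |

The gripper was clear of everything, and the areas around the other things showed no change from the first picture.

**What failed or disagreed:**
- **First push missed:** the fingers passed above the blank without touching it. The real fingertips sit about 32 mm behind the reported TCP, so I redid the push lower.
- **First levelling sprang back:** the face returned to about 0.035 rad after release, so I pressed a second time.
- **One outlying tilt reading:** a rougher fit to a single top picture gave 0.022 rad at the end, still within the limit.
- **Height reading:** the wrist camera read the face about 2 mm higher than the top camera, 0.0966 m against 0.0946 m. Level and home should be 0.095 m.

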